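# Load the chocolate scanner's shuttle

## Task

Draw the food scanner's shuttle fully out to its loading stop, then pluck every chocolate from the yellow pocket tray and set it on the shuttle, dark ones on the pink pad and white ones on the blue pad, each resting on the tray and not on another, and lift the gold-wrapped truffle out of the bin onto the green pad. When all of them are aboard, slide the shuttle fully home under the hood and let go. Leave the red truffles in the bin and the other things on the counter where they are.

Things in the scene. Friction and masses are not known exactly. Their poses are not given: they have to be found in the camera images.
- pocket_tray: yellow pocket tray, fixed, 160 x 216 x 11 mm high, origin at the centre of its underside; 3 x 3 square pockets 34 mm wide and 5 mm deep (pocket floor 6 mm above the counter), pitch 48 mm along its x and 66 mm along its y, the middle one at the origin
- dark_1: dark brown round, flat-based chocolate, 30 mm across and 26 mm high with straight sides and a rounded top, 20 g, origin at the centre of its base; stands in a pocket at the start; absent in some runs
- dark_2: dark brown round, flat-based chocolate, 30 mm across and 26 mm high with straight sides and a rounded top, 20 g, origin at the centre of its base; stands in a pocket at the start; absent in some runs
- dark_3: dark brown round, flat-based chocolate, 30 mm across and 26 mm high with straight sides and a rounded top, 20 g, origin at the centre of its base; stands in a pocket at the start; absent in some runs
- white_1: ivory white round, flat-based chocolate, 30 mm across and 26 mm high with straight sides and a rounded top, 20 g, origin at the centre of its base; stands in a pocket at the start; absent in some runs
- white_2: ivory white round, flat-based chocolate, 30 mm across and 26 mm high with straight sides and a rounded top, 20 g, origin at the centre of its base; stands in a pocket at the start; absent in some runs
- white_3: ivory white round, flat-based chocolate, 30 mm across and 26 mm high with straight sides and a rounded top, 20 g, origin at the centre of its base; stands in a pocket at the start; absent in some runs
- bin: open blue plastic bin, fixed, outside 110 (its x) x 220 (its y) x 35 mm high, walls and floor 4 mm thick, origin at the centre of its underside; three truffles stand in it in a row along its y
- gold: gold-wrapped truffle, 30 mm across and 30 mm high, flat-based with rounded top, 25 g, origin at the centre of its base; starts in the bin
- red_1: red-wrapped truffle, 30 mm across and 30 mm high, flat-based with rounded top, 25 g, origin at the centre of its base; starts in the bin
- red_2: red-wrapped truffle, 30 mm across and 30 mm high, flat-based with rounded top, 25 g, origin at the centre of its base; starts in the bin
- scanner: food scanner, fixed: a dark bed 150 mm wide (its x) and 20 mm high running from y = -350 to +175 mm, with a white hood (180 mm wide, top 116 mm above the counter, tunnel 150 mm wide and 92 mm high) from y = -352 to -127 mm; origin on the counter under the centre of the shuttle's tray at its loading stop
- shuttle (a joint): slide of the white shuttle along the scanner's y: 0 = fully out at the loading stop, clear of the hood; grows as it moves along the scanner's -y into the hood; 0.23 m = fully home at the inner stop; about 2 N friction, stays where it is left. Its tray is 128 (x) x 193 mm (y), floor 34 mm above the counter, rims and dividers 5 mm high and 4 mm thick
- handle (a point): grip point on the shuttle's black upright handle: a block 14 mm (x) x 28 mm (y), from 34 to 80 mm above the counter, this point on its axis at 65 mm; it stands 60 mm beyond the tray's +y end and moves with the shuttle
- dark_pad (a point): centre of the pink pad on the shuttle's tray floor, 58 mm (x) x 125 mm (y) between its rims, on the side nearer the robot; axes as the scanner's; moves with the shuttle
- white_pad (a point): centre of the blue pad on the shuttle's tray floor, 58 mm (x) x 125 mm (y), beside the pink one, farther from the robot; moves with the shuttle
- gold_pad (a point): centre of the green pad on the shuttle's tray floor, 120 mm (x) x 56 mm (y), at the handle end; moves with the shuttle
- jar: bystander: small jar with a red lid, 52 mm across, 55 mm high, origin under it
- palette_knife: bystander: spatula 200 mm long lying along its x on the counter
- mug: bystander: blue mug, 72 mm across, 75 mm high, origin under it
- cocoa_tin: bystander: can with a copper label, 72 mm across, 100 mm high, origin under it
- spoon: bystander: spoon 170 mm long lying along its x on the counter

How it is judged:
By the outcome, as a careful person would: the job done as asked, in the order asked, and still so for the second after the job is handed in, with the robot touching nothing.
Of dark_1, dark_2, dark_3, white_1, white_2, white_3 only 4 to 6 are there at a start; the rules pass over those that are not, and their reading is None.
At some moment in a run one of dark_1, dark_2, dark_3, white_1, white_2, white_3, gold may be knocked a few centimetres aside while the robot is not near it.
Once in a run the grip may slacken for a moment while it holds something.
It also fails if it takes over 208 s, if anything falls off the work surface, if the arm or the gripper's body presses on something with over 40 N, if the wrist force passes 120 N, or if a joint passes its speed limit or range.

## Robot

A 6-joint arm with a two-finger parallel gripper is mounted at the origin on the work surface. World frame = base frame: x ahead of the robot, y to its left, z up, the work surface at z = 0. Lengths are in m, angles in rad, forces in N, time in s.
With the tool pointing down it reaches from about 0.3 to 0.75 m from the base axis. Payload 8.5 kg.
Tool frame: the origin (TCP) lies at the very end of the fingers, on their centre line; the grasp point (between the pads) lies 19 mm behind it; z points along the fingers, y is the line along which they close (so a half turn about z gives the same grasp; the last joint's range is limited). The gripper opens to 88 mm and grips with 3 to 60 N. Pads are 18 mm wide; open, the fingers measure 123 mm over their backs; the gripper's body (75 mm by 187 mm) begins 45 mm behind the grasp point.
Start: joints at [0.916, 0.381, 1.297, -0, 1.464, -0.215], TCP at [0.234, 0.498, 0.239] pointing down, gripper open.
Joint ranges: [-3.11, 3.11], [-0.89, 2.33], [0.22, 2.48], [-1.42, 4.56], [0.17, 2.85], [-2.88, 2.88]. Speed limits (rad/s): [2.39, 2.39, 3.14, 3.14, 3.14, 3.14].

## Interface

Orientations are given as a unit quaternion [w, x, y, z].
In Python, from workcell import robot, snapshot, camera_params, ticket, spot_in gives the robot as it stands.
- The arm moves only by the tool jog_arm, never from a script. Its argument "motion" is a list of rows, each a list of 5 numbers: the opening, from 0 (shut) to 1 (fully open), then the shift along the tool's x, y, z as a fraction of full scale, then the turn about the tool's z as a fraction of full scale. A call has exactly 8 rows; each row is the pose to reach, as a shift and turn from the pose commanded when the call began, along the tool's axes at that moment, turning the shorter way round; what a row does not reach only later rows make up. Full scale, the value 1, is 12 cm for a shift and pi rad for a turn. A row lasts 1/8 s, in which the tool goes at most 62.5 mm and 10.7 degrees, less where a joint would pass 70% of its speed; a pose out of reach is approached as far as the arm can. A call with a number of a shift or a turn outside -1 to 1 is refused whole. A call with a gripper value outside its range is refused whole. The fingers move at their own pace and stop on an object; "newtons" is the grip in N (left out, the last holds). Time passes only in rows, so rows that repeat a pose let the fingers close, or fill a call up. It gives the time, the measured TCP pose, the force, the opening and the grip force at its end, in the units of the state.
- robot.read_state(): the state, without advancing time (a new reading comes with each control period).
- snapshot(name): name is "scene" or "top" or "wrist"; returns (picture, depth): 420x560x3 uint8, blue, green, red; 420x560 float32, m along the optical axis (not along the pixel's ray), 0 where there is no reading.
- camera_params(name): a dict with "K" (3x3 intrinsics, pixels), "dist_coeffs" ([k1, k2, p1, p2, k3] as OpenCV has them; the pictures are not rectified), "rvec" (rotation vector, rad) and "tvec" (3), from world to camera coordinates, as OpenCV has them. Camera axes: x right, y down, z forward; pixel columns grow to the right and rows downward; lengths in m; the calibration is good to about 2 mm. A picture is of the moment at which its call begins: read the wrist's pose just before it. camera_params takes no time and is no camera call; for the wrist camera it gives the pose at the moment of the call.
- ticket.close_job(): hands the job in; it is judged then, once.
Trained networks look in the newest picture that a camera, given by its name, has taken for a name from the list of things; names that differ only in an ending like _2 or _b are one class to them, and where a whole thing is asked for, a point or a joint stands for the part that bears it (a point fixed in the world has none). Each returns a list of dicts, best first, with "conf" (0 to 1); they miss things now and then, are a little off and sometimes report something else, mostly with a low value. They report only what shows in the picture. A call takes as long as a camera call.
- spot_in(name, camera): "extent" ([left, top, width, height] in pixels, round what is visible of it).
The state is a dict: "time_s": time; "qpos": joint angles; "joint_velocities": joint speeds; "joint_efforts": joint torques, N m; "eef_pos": TCP position; "ee_rot": TCP orientation; "force": force on the tool from outside, world axes, zero at the start; "ft_torque": the same for the moment, N m; "opening": finger opening in m; "finger_force": force on a finger pad.
Only numpy, scipy, OpenCV 4.12 (cv2) and the standard library are available. Lean on these libraries where they do the work, as an engineer would, in place of code of your own. Each camera call takes 0.05 s, during which the arm holds its last target. There are 200 camera calls.

## Working session

There is one attempt and no reset: what is moved stays moved. The work goes in short steps, Python scripts to look and compute and a tool call to move; the robot and the scene stay as the last step left them, time stands still between calls to the robot, and variables do not carry over. Pictures are saved under pics/ and viewed, at most 14 in all, crops included, and the job is handed in when it is done.

Besides the shell and the picture viewer there is one more tool, called after "Emit:" as a command line: name --pt "numbers of a row" for each row, then --argument value for the rest. jog_arm: Moves the arm, as the interface text tells. Shift numbers are shares of 12 cm and turn numbers shares of pi rad, none past 1 either way. Its arguments: {"type":"object","properties":{"motion":{"type":"array"},"newtons":{"type":"number"}},"required":["motion"]}

```bash
mkdir -p pics; ls; cat > h.py <<'E'
import numpy as np, cv2
from workcell import robot, snapshot, camera_params, ticket, spot_in
from scipy.spatial.transform import Rotation as R
def cam(n):
    p=camera_params(n); return np.array(p["K"]),np.array(p["dist_coeffs"]),R.from_rotvec(np.array(p["rvec"]).ravel()).as_matrix(),np.array(p["tvec"]).ravel()
def ray(c,uv):
    K,d,Rm,t=c; q=cv2.undistortPoints(np.array(uv,float).reshape(-1,1,2),K,d).reshape(-1,2)
    return (np.c_[q,np.ones(len(q))])@Rm, -Rm.T@t
def at_z(c,uv,z):
    D,o=ray(c,uv); return o+D*((z-o[2])/D[:,2])[:,None]
def at_d(c,uv,dep):
    D,o=ray(c,uv); return o+D*np.array(dep).reshape(-1,1)
def cloud(c,dep):
    v,u=np.mgrid[0:dep.shape[0],0:dep.shape[1]]
    return at_d(c,np.stack([u.ravel(),v.ravel()],1),dep.ravel()).reshape(*dep.shape,3)
def toolmove(goal,yaw_extra=None):
    s=robot.read_state(); q=s["ee_rot"]; M=R.from_quat([q[1],q[2],q[3],q[0]]).as_matrix()
    return M.T@(np.array(goal)-s["eef_pos"])/0.12
E
python3 - <<'E'
from h import *
s=robot.read_state(); print(s["time_s"],s["eef_pos"],s["ee_rot"],s["opening"])
for n in("scene","top"):
    im,d=snapshot(n); cv2.imwrite(f"pics/{n}0.png",im); np.save(f"{n}0.npy",d)
    c=cam(n); print(n,-c[2].T@c[3])
    for k in("dark_1","white_1","gold","red_1","handle","shuttle","pocket_tray","bin","mug","cocoa_tin","jar"):
        print(k,[(np.round(r["extent"]).astype(int).tolist(),round(r["conf"],2)) for r in spot_in(k,n)][:5])
E
```

```text
pics
0.0 [0.2340135  0.49743933 0.23813593] [-2.89336090e-04  2.18143767e-01  9.75916384e-01 -6.51949923e-04] 0.0884235964459578
scene [1.20617295 0.44523592 0.97539595]
dark_1 [([398, 220, 15, 15], 0.55), ([368, 228, 13, 14], 0.45), ([350, 203, 13, 16], 0.43), ([145, 170, 68, 51], 0.42)]
white_1 [([394, 238, 10, 10], 0.65), ([335, 231, 12, 12], 0.65), ([386, 251, 14, 17], 0.58), ([369, 228, 11, 12], 0.2)]
gold [([145, 174, 70, 50], 0.6)]
red_1 [([336, 278, 51, 44], 0.56)]
handle [([143, 174, 70, 50], 0.91), ([352, 204, 10, 11], 0.41)]
shuttle [([146, 172, 67, 49], 0.77)]
pocket_tray [([320, 198, 104, 80], 0.74), ([336, 278, 53, 45], 0.41)]
bin [([172, 118, 85, 64], 0.62), ([147, 173, 68, 48], 0.6)]
mug [([336, 277, 52, 46], 0.6)]
cocoa_tin [([269, 275, 39, 49], 0.74)]
jar [([293, 255, 27, 29], 0.96)]
top [0.3728688  0.05460892 1.13499228]
dark_1 [([156, 233, 86, 62], 0.5), ([169, 278, 8, 11], 0.45)]
white_1 [([219, 237, 12, 12], 0.48), ([257, 270, 81, 28], 0.43), ([222, 188, 23, 22], 0.3)]
gold [([409, 278, 17, 17], 0.71)]
red_1 [([389, 284, 10, 10], 0.47)]
handle [([336, 175, 62, 48], 0.69)]
shuttle [([218, 237, 14, 11], 0.72)]
pocket_tray [([158, 231, 83, 63], 0.84)]
bin [([346, 260, 91, 53], 0.71), ([190, 254, 14, 13], 0.71), ([216, 141, 29, 32], 0.61), ([218, 273, 8, 10], 0.55)]
mug [([160, 168, 41, 30], 0.95), ([274, 154, 215, 83], 0.46)]
cocoa_tin [([216, 137, 28, 40], 0.79), ([170, 279, 9, 9], 0.72), ([260, 271, 81, 27], 0.72), ([339, 171, 60, 52], 0.51)]
jar [([221, 185, 23, 20], 0.61), ([339, 173, 54, 55], 0.42)]
```

```bash
python3 -c "
import cv2
a=cv2.imread('pics/top0.png')[120:330,130:510]; cv2.imwrite('pics/top0c.png',cv2.resize(a,None,fx=2.1,fy=2.1,interpolation=cv2.INTER_CUBIC))"
```

```text
(no output)
```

View pics/top0c.png

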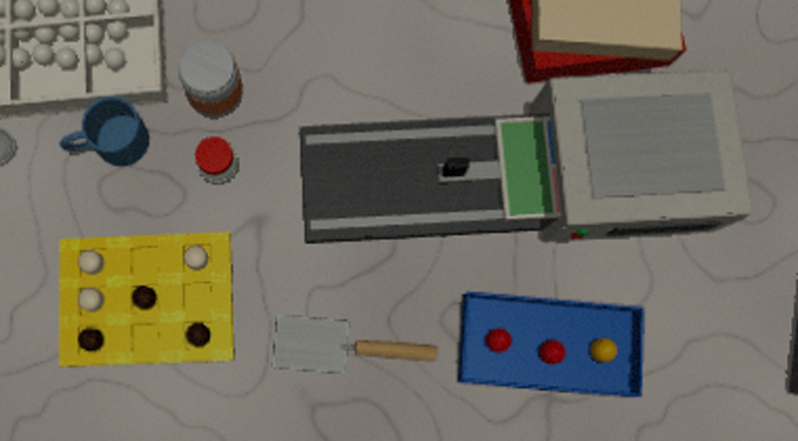

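View pics/scene0.png

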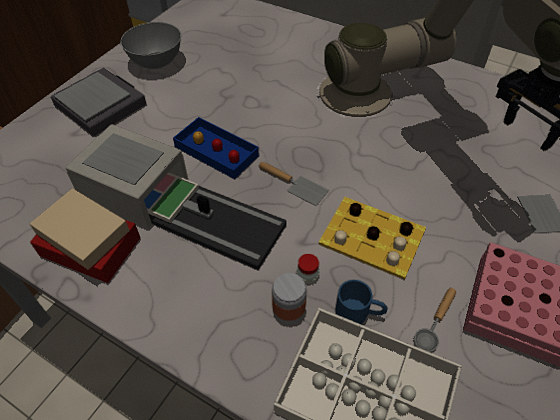

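Top view shows (crop pixels): whites at (91,261), (195,257) and (90,299). Darks are at (144,297), (91,339) and (198,334), gold at (603,350) and reds at (498,340) and (552,352). The black handle is at (456,167) and the shuttle is partly in the hood. Next I measure by colour and depth.

```bash
cat > seg.py <<'E'
from h import *
def rows(im,d,c,mask,zr,amin=20):
    """blobs of mask with heights in zr: median-extents centre in world"""
    P=cloud(c,d); m=(mask>0)&(d>0)&(P[...,2]>zr[0])&(P[...,2]<zr[1])
    n,l,st,ce=cv2.connectedComponentsWithStats(m.astype(np.uint8))
    out=[]
    for i in range(1,n):
        if st[i,4]<amin: continue
        q=P[l==i]; out.append((ce[i].round(1),st[i,4],((q.max(0)+q.min(0))/2).round(4),np.ptp(q,axis=0).round(3),round(float(np.percentile(q[:,2],95)),4),np.median(q,0).round(4)))
    return out
def masks(im):
    h=cv2.cvtColor(im,cv2.COLOR_BGR2HSV); H,S,V=[h[...,i].astype(int) for i in range(3)]
    return dict(yellow=(H>20)&(H<35)&(S>120)&(V>90),dark=(V<75),white=(S<70)&(V>110),gold=(H>14)&(H<30)&(S>130)&(V>90),
      red=((H<8)|(H>172))&(S>130)&(V>70),blue=(H>100)&(H<125)&(S>120),green=(H>40)&(H<90)&(S>60))
E
python3 - <<'E'
from seg import *
im=cv2.imread("pics/top0.png"); d=np.load("top0.npy"); c=cam("top"); M=masks(im)
def show(k,zr,am=20,box=None):
    m=M[k].copy()
    if box: mm=np.zeros_like(m); mm[box[1]:box[3],box[0]:box[2]]=1; m&=mm
    print(k); [print("  ",*r) for r in rows(im,d,c,m,zr,am)]
T=(155,228,245,300); B=(345,255,440,312); S=(270,165,400,240)
show("dark",(.013,.05),15,T); show("white",(.013,.05),15,T); show("gold",(.012,.05),15,B); show("red",(.012,.05),15,B)
show("dark",(.05,.1),10,S); show("green",(.0,.08),15,S)
P=cloud(c,d)
for k,z,b in(("yellow",(.002,.02),T),("blue",(.022,.05),B)):
    m=M[k].copy(); mm=np.zeros_like(m); mm[b[1]:b[3],b[0]:b[2]]=1; m&=mm.astype(bool)&(P[...,2]>z[0])&(P[...,2]<z[1])
    print(k,cv2.minAreaRect((P[m][:,:2]*1000).astype(np.float32)))
# scanner bed top z~20mm
m=(P[...,2]>.012)&(P[...,2]<.03); mm=np.zeros_like(m); mm[160:245,265:370]=1; m&=mm.astype(bool)
print("bed",cv2.minAreaRect((P[m][:,:2]*1000).astype(np.float32)),np.median(P[m][:,2]))
m=(P[...,2]>.1)&(P[...,2]<.13); mm=np.zeros_like(m); mm[145:245,370:500]=1; m&=mm.astype(bool)
print("hood",cv2.minAreaRect((P[m][:,:2]*1000).astype(np.float32)),np.median(P[m][:,2]))
E
```

```text
dark
   [198.1 261.2] 99 [0.488  0.2738 0.025 ] [0.027 0.026 0.02 ] 0.0327 [0.4874 0.2726 0.0296]
   [224.  278.9] 98 [0.4433 0.2043 0.0247] [0.026 0.025 0.023] 0.034 [0.4429 0.2038 0.0298]
   [172.8 281.4] 102 [0.4344 0.3373 0.0254] [0.024 0.028 0.025] 0.0329 [0.4349 0.3347 0.0295]
white
   [222.4 241.7] 76 [0.5392 0.212  0.0297] [0.024 0.024 0.012] 0.0335 [0.5382 0.2121 0.03  ]
   [172.1 244. ] 69 [0.5298 0.3434 0.0303] [0.023 0.022 0.011] 0.0333 [0.5307 0.3427 0.0296]
   [172.1 261.9] 71 [0.4839 0.3409 0.0294] [0.022 0.023 0.01 ] 0.0332 [0.4839 0.34   0.0298]
gold
   [418.1 286.2] 86 [ 0.4304 -0.2914  0.0312] [0.026 0.024 0.013] 0.0365 [ 0.4301 -0.291   0.0315]
red
   [367.4 281.5] 86 [ 0.4413 -0.1608  0.0301] [0.023 0.024 0.014] 0.0351 [ 0.441  -0.1601  0.0314]
   [393.2 287.2] 88 [ 0.4277 -0.2262  0.03  ] [0.026 0.025 0.018] 0.036 [ 0.4273 -0.2254  0.0317]
dark
   [388.4 167.2] 29 [ 0.7299 -0.218   0.0758] [0.028 0.01  0.047] 0.0985 [ 0.7338 -0.215   0.066 ]
   [347.4 198.4] 90 [ 0.6479 -0.1066  0.0676] [0.015 0.027 0.031] 0.0817 [ 0.6461 -0.1068  0.078 ]
   [395.8 227.3] 48 [ 0.578  -0.2314  0.0759] [0.023 0.016 0.048] 0.0986 [ 0.5725 -0.2255  0.0752]
green
   [380.3 199.6] 887 [ 0.656  -0.1989  0.0353] [0.119 0.061 0.013] 0.0385 [ 0.6542 -0.1996  0.0348]
yellow ((487.8309631347656, 275.3814697265625), (160.37840270996094, 217.51123046875), 3.319793224334717)
blue ((436.02423095703125, -225.4641571044922), (220.63290405273438, 109.13636779785156), 85.22367095947266)
bed ((645.1949462890625, -48.86476135253906), (152.41888427734375, 261.65301513671875), 3.756330728530884) 0.0203636288863821
hood ((664.310791015625, -331.6326904296875), (181.2112579345703, 227.13037109375), 3.9724209308624268) 0.11710931990377249
```

```bash
cat >> h.py <<'E'
SY=np.deg2rad(3.9); SO=np.array([.648,-.0928])
def sc(x,y): return SO+np.array([np.cos(SY)*x-np.sin(SY)*y, np.sin(SY)*x+np.cos(SY)*y])
def cur():
    s=robot.read_state(); q=s["ee_rot"]; M=R.from_quat([q[1],q[2],q[3],q[0]]).as_matrix()
    return np.r_[s["eef_pos"],np.rad2deg(np.arctan2(M[1,1],M[0,1]))],s
def plan(*goals,start=None):
    """goals: x,y,z,angle deg of tool y; prints call shifts (dx,dy,dz,turn) in tool units"""
    p=cur()[0] if start is None else np.array(start,float)
    for i,g in enumerate(goals):
        g=np.array(g,float); da=(g[3]-p[3]+90)%180-90; g[3]=p[3]+da
        n=1
        while 1:
            ok=[]; a=p.copy(); st=(g-p)/n
            for k in range(n):
                th=np.deg2rad(a[3]); y=np.array([np.cos(th),np.sin(th)]); x=np.array([-y[1],y[0]])*1.0
                x=np.array([-np.sin(th),np.cos(th)])  # y cross z(down)
                ok.append(np.r_[st[:2]@x,st[:2]@y,-st[2],0]/.12); ok[-1][3]=-st[3]/180; a=a+st
            if max(np.abs(o[:3]).max() for o in ok)<=1 and max(abs(o[3]) for o in ok)<=.4: break
            n+=1
        print("G%d"%i,g.round(4),*[o.round(3).tolist() for o in ok],sep="  ")
        p=g
E
python3 - <<'E'
from h import *
s=robot.read_state();q=s["ee_rot"];M=R.from_quat([q[1],q[2],q[3],q[0]]).as_matrix();print(M.round(3))
print(sc(0,156.5e-3),sc(0,-.0735))
plan((.648,-.107,.2,3.9),(.648,-.107,.048,3.9))
E
```

```text
[[-0.905  0.426 -0.   ]
 [ 0.426  0.905 -0.   ]
 [-0.    -0.    -1.   ]]
[0.63735561 0.06333759] [ 0.65299912 -0.16612979]
G0  [ 0.648 -0.107  0.2    3.9  ]  [-0.752, -0.442, 0.046, 0.048]  [-0.81, -0.323, 0.046, 0.048]  [-0.85, -0.196, 0.046, 0.048]  [-0.87, -0.066, 0.046, 0.048]  [-0.87, 0.067, 0.046, 0.048]  [-0.85, 0.198, 0.046, 0.048]  [-0.81, 0.324, 0.046, 0.048]
G1  [ 0.648 -0.107  0.048  3.9  ]  [0.0, 0.0, 0.633, -0.0]  [0.0, 0.0, 0.633, -0.0]
```

Emit:
jog_arm --pt "1 -0.38 -0.22 0.02 0.02" --pt "1 -0.752 -0.442 0.046 0.048" --pt "1 -0.752 -0.442 0.046 0.048" --pt "1 -0.752 -0.442 0.046 0.048" --pt "1 -0.752 -0.442 0.046 0.048" --pt "1 -0.752 -0.442 0.046 0.048" --pt "1 -0.752 -0.442 0.046 0.048" --pt "1 -0.752 -0.442 0.046 0.048" --newtons 20

```text
time_s: 2.2
eef_pos: [0.2931, 0.4114, 0.2332]
ee_rot: [-0.0, 0.291, 0.957, -0.0]
force: [-0.2, -0.2, 0.2]
opening: 0.0883
finger_force: 0.0
```

Emit:
jog_arm --pt "1 -0.4 -0.16 0.02 0.02" --pt "1 -0.81 -0.323 0.046 0.048" --pt "1 -0.81 -0.323 0.046 0.048" --pt "1 -0.81 -0.323 0.046 0.048" --pt "1 -0.81 -0.323 0.046 0.048" --pt "1 -0.81 -0.323 0.046 0.048" --pt "1 -0.81 -0.323 0.046 0.048" --pt "1 -0.81 -0.323 0.046 0.048"

```text
time_s: 3.2
eef_pos: [0.3522, 0.3251, 0.2277]
ee_rot: [0.0, 0.362, 0.932, 0.0]
force: [-0.5, 0.1, -0.2]
opening: 0.0878
finger_force: 0.0
```

```bash
python3 - <<'E'
from h import *
c,s=cur(); print(c,s["time_s"])
plan((.648,-.107,.2,3.9),(.648,-.107,.048,3.9))
E
```

```text
[ 0.35224204  0.32510831  0.22771332 47.55070982] 3.2
G0  [ 0.648 -0.107  0.2    3.9  ]  [-0.85, -0.199, 0.046, 0.049]  [-0.87, -0.067, 0.046, 0.049]  [-0.87, 0.065, 0.046, 0.049]  [-0.85, 0.197, 0.046, 0.049]  [-0.811, 0.324, 0.046, 0.049]
G1  [ 0.648 -0.107  0.048  3.9  ]  [0.0, 0.0, 0.633, -0.0]  [0.0, 0.0, 0.633, -0.0]
```

Tracking is as planned; continue with the remaining legs, then the first half of the descent.

Emit:
jog_arm --pt "1 -0.42 -0.1 0.02 0.02" --pt "1 -0.85 -0.199 0.046 0.049" --pt "1 -0.85 -0.199 0.046 0.049" --pt "1 -0.85 -0.199 0.046 0.049" --pt "1 -0.85 -0.199 0.046 0.049" --pt "1 -0.85 -0.199 0.046 0.049" --pt "1 -0.85 -0.199 0.046 0.049" --pt "1 -0.85 -0.199 0.046 0.049"

```text
time_s: 4.2
eef_pos: [0.4113, 0.2386, 0.2222]
ee_rot: [0.0, 0.433, 0.902, 0.0]
force: [0.1, 0.4, 0.5]
opening: 0.0879
finger_force: 0.0
```

Emit:
jog_arm --pt "1 -0.43 -0.03 0.02 0.02" --pt "1 -0.87 -0.067 0.046 0.049" --pt "1 -0.87 -0.067 0.046 0.049" --pt "1 -0.87 -0.067 0.046 0.049" --pt "1 -0.87 -0.067 0.046 0.049" --pt "1 -0.87 -0.067 0.046 0.049" --pt "1 -0.87 -0.067 0.046 0.049" --pt "1 -0.87 -0.067 0.046 0.049"

```text
time_s: 5.2
eef_pos: [0.4704, 0.1521, 0.2167]
ee_rot: [0.0, 0.501, 0.866, 0.0]
force: [0.7, 0.0, -0.4]
opening: 0.0878
finger_force: 0.0
```

Emit:
jog_arm --pt "1 -0.43 0.03 0.02 0.02" --pt "1 -0.87 0.065 0.046 0.049" --pt "1 -0.87 0.065 0.046 0.049" --pt "1 -0.87 0.065 0.046 0.049" --pt "1 -0.87 0.065 0.046 0.049" --pt "1 -0.87 0.065 0.046 0.049" --pt "1 -0.87 0.065 0.046 0.049" --pt "1 -0.87 0.065 0.046 0.049"

```text
time_s: 6.2
eef_pos: [0.5292, 0.0655, 0.2112]
ee_rot: [0.0, 0.566, 0.825, 0.0]
force: [-0.2, 0.2, 0.0]
opening: 0.0878
finger_force: 0.0
```

Emit:
jog_arm --pt "1 -0.42 0.1 0.02 0.02" --pt "1 -0.85 0.197 0.046 0.049" --pt "1 -0.85 0.197 0.046 0.049" --pt "1 -0.85 0.197 0.046 0.049" --pt "1 -0.85 0.197 0.046 0.049" --pt "1 -0.85 0.197 0.046 0.049" --pt "1 -0.85 0.197 0.046 0.049" --pt "1 -0.85 0.197 0.046 0.049"

```text
time_s: 7.2
eef_pos: [0.5879, -0.0212, 0.2057]
ee_rot: [0.0, 0.628, 0.779, 0.0]
force: [-0.5, -1.1, -0.1]
opening: 0.0881
finger_force: 0.0
```

Emit:
jog_arm --pt "1 -0.4 0.16 0.02 0.02" --pt "1 -0.811 0.324 0.046 0.049" --pt "1 -0.811 0.324 0.046 0.049" --pt "1 -0.811 0.324 0.046 0.049" --pt "1 -0.811 0.324 0.046 0.049" --pt "1 -0.811 0.324 0.046 0.049" --pt "1 -0.811 0.324 0.046 0.049" --pt "1 -0.811 0.324 0.046 0.049"

```text
time_s: 8.2
eef_pos: [0.6466, -0.1081, 0.2003]
ee_rot: [0.0, 0.686, 0.728, 0.0]
force: [-0.9, 0.1, 0.2]
opening: 0.0883
finger_force: 0.0
```

```bash
python3 - <<'E'
from h import *
c,s=cur(); print(c,s["time_s"])
plan((.648,-.107,.048,3.9),(*sc(0,.16),.048,3.9))
im,d=snapshot("wrist"); cv2.imwrite("pics/w1.png",im)
E
```

```text
[ 0.64656413 -0.10808864  0.20025328  3.43709396] 8.2
G0  [ 0.648 -0.107  0.048  3.9  ]  [0.004, 0.006, 0.634, -0.001]  [0.004, 0.006, 0.634, -0.001]
G1  [0.6371 0.0668 0.048  3.9   ]  [0.726, 0.004, -0.0, -0.0]  [0.726, 0.004, -0.0, -0.0]
```

View pics/w1.png

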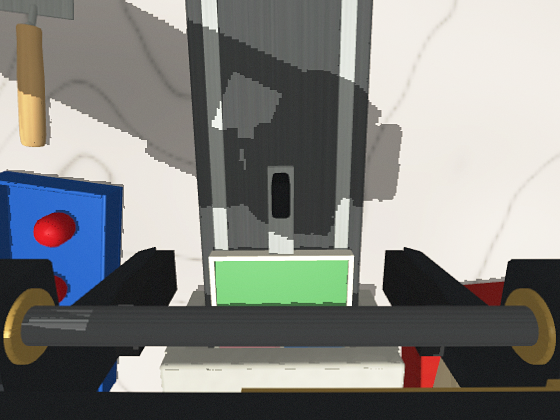

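The wrist view shows the handle at (281,195), centred between the fingers, with the green pad below it at (280,283). Descend and grip.

Emit:
jog_arm --pt "1 0.01 0.01 0.25 0" --pt "1 0.01 0.01 0.5 0" --pt "1 0.01 0.01 0.75 0" --pt "1 0.01 0.01 0.9 0" --pt "1 0.01 0.01 0.9 0" --pt "1 0.01 0.01 0.9 0" --pt "1 0.01 0.01 0.9 0" --pt "1 0.01 0.01 0.9 0"

```text
time_s: 9.25
eef_pos: [0.6479, -0.1071, 0.0928]
ee_rot: [0.001, 0.686, 0.728, 0.0]
force: [0.8, 0.7, -0.4]
opening: 0.0879
finger_force: 0.0
```

Emit:
jog_arm --pt "1 0 0 0.18 0" --pt "1 0 0 0.36 0" --pt "0.5 0 0 0.36 0" --pt "0 0 0 0.36 0" --pt "0 0 0 0.36 0" --pt "0 0 0 0.36 0" --pt "0 0 0 0.36 0" --pt "0 0 0 0.36 0" --newtons 25

```text
time_s: 10.25
eef_pos: [0.6478, -0.107, 0.049]
ee_rot: [0.0, 0.686, 0.728, 0.0]
force: [0.7, -0.0, -0.6]
opening: 0.0302
finger_force: 0.0
```

Emit:
jog_arm --pt "0 0 0 0 0" --pt "0 0 0 0 0" --pt "0 0 0 0 0" --pt "0 0.14 0 0 0" --pt "0 0.28 0 0 0" --pt "0 0.42 0 0 0" --pt "0 0.56 -0.005 0 0" --pt "0 0.7 -0.005 0 0"

```text
time_s: 11.25
eef_pos: [0.6416, -0.0224, 0.0489]
ee_rot: [-0.0, 0.686, 0.728, -0.0]
force: [-4.8, -2.4, 2.6]
opening: 0.014
finger_force: 25.0
```

Emit:
jog_arm --pt "0 0.14 0 0 0" --pt "0 0.28 0 0 0" --pt "0 0.42 0 0 0" --pt "0 0.55 -0.005 0 0" --pt "0 0.65 -0.005 0 0" --pt "0 0.7 -0.005 0 0" --pt "0 0.7 -0.005 0 0" --pt "0 0.7 -0.005 0 0"

```text
time_s: 12.25
eef_pos: [0.6358, 0.0619, 0.0488]
ee_rot: [-0.001, 0.686, 0.728, -0.0]
force: [-5.4, 1.5, 3.4]
opening: 0.0138
finger_force: 25.0
```

Emit:
jog_arm --pt "0 0.01 0 0 0" --pt "0 0.02 0 0 0" --pt "0 0.03 0 0 0" --pt "0 0.04 0 0 0" --pt "0 0.05 0 0 0" --pt "0 0.06 0 0 0" --pt "0 0.06 0 0 0" --pt "0 0.06 0 0 0"

```text
time_s: 13.25
eef_pos: [0.6358, 0.0633, 0.0488]
ee_rot: [0.002, 0.686, 0.728, -0.003]
force: [-6.8, -25.2, 1.4]
opening: 0.0137
finger_force: 25.0
```

The shuttle hit its stop at handle y = 0.063, exactly as computed. I back off the push, release, lift, and plan the first pick.

Emit:
jog_arm --pt "0 -0.05 0 0 0" --pt "0 -0.05 0 0 0" --pt "0.6 -0.05 0 0 0" --pt "0.6 -0.05 0 0 0" --pt "0.6 -0.05 0 0 0" --pt "0.6 -0.05 0 -0.3 0" --pt "0.6 -0.05 0 -0.7 0" --pt "0.6 -0.05 0 -0.7 0"

```text
time_s: 14.25
eef_pos: [0.6381, 0.0619, 0.1368]
ee_rot: [0.003, 0.686, 0.728, 0.002]
force: [0.3, 0.8, -0.2]
opening: 0.0527
finger_force: 0.0
```

```bash
cat >> h.py <<'E'
SO=np.array([.647,-.0928])
TY=np.deg2rad(3.5)
def pk(i,j): return np.array([.4878,.2752])+np.array([np.cos(TY)*.048*i-np.sin(TY)*.066*j,np.sin(TY)*.048*i+np.cos(TY)*.066*j])
E
python3 - <<'E'
from h import *
c,s=cur(); print(c,s["time_s"])
im,d=snapshot("top"); cv2.imwrite("pics/top1.png",im); np.save("top1.npy",d)
from seg import *
K=cam("top"); M=masks(im); T=np.zeros(d.shape,bool); T[220:305,145:260]=1
for k in("dark","white"): [print(k,*r) for r in rows(im,d,K,M[k]&T,(.013,.05),15)]
G=np.zeros(d.shape,bool); G[160:240,265:400]=1
for k in("green",): [print(k,*r) for r in rows(im,d,K,M[k]&G,(.02,.05),15)]
print(sc(0,.0645), [pk(i,j).round(4).tolist() for i,j in((1,-1),(1,1),(0,1),(0,0),(-1,1),(-1,-1))])
w=pk(1,-1)
plan((*w,.12,93.5),(*w,.0135,93.5),(*w,.12,93.5),(*sc(.031,-.064),.12,3.9),(*sc(.031,-.064),.0425,3.9))
E
```

```text
[0.63812279 0.06191355 0.13679863 3.42912234] 14.25
dark [198.1 261.1] 97 [0.488  0.2736 0.025 ] [0.026 0.025 0.023] 0.0335 [0.4874 0.2725 0.0299]
dark [223.7 278.9] 92 [0.4432 0.2055 0.0295] [0.026 0.023 0.011] 0.034 [0.4429 0.2042 0.0297]
dark [172.7 281.4] 100 [0.4342 0.3371 0.0253] [0.023 0.027 0.022] 0.0334 [0.4349 0.335  0.0296]
white [222.5 241.7] 79 [0.5392 0.2116 0.0302] [0.024 0.024 0.013] 0.0339 [0.538  0.2107 0.0301]
white [172.1 244.1] 73 [0.5314 0.3429 0.0293] [0.027 0.024 0.012] 0.0341 [0.5303 0.3431 0.0299]
white [172.3 261.9] 74 [0.484  0.3394 0.0308] [0.022 0.025 0.011] 0.0342 [0.4838 0.3396 0.0299]
green [318.4 204.5] 714 [ 0.6445 -0.036   0.0351] [0.12  0.049 0.015] 0.0386 [ 0.6371 -0.0353  0.0347]
[ 0.64261301 -0.02844936] [[0.5397, 0.2123], [0.5317, 0.344], [0.4838, 0.3411], [0.4878, 0.2752], [0.4359, 0.3381], [0.4439, 0.2064]]
G0  [  0.5397   0.2123   0.12   -86.5   ]  [0.649, -0.367, 0.059, 0.25]  [0.2, -0.719, 0.059, 0.25]
G1  [ 5.397e-01  2.123e-01  1.350e-02 -8.650e+01]  [0.0, 0.0, 0.888, -0.0]
G2  [  0.5397   0.2123   0.12   -86.5   ]  [0.0, 0.0, -0.888, -0.0]
G3  [ 6.823e-01 -1.545e-01  1.200e-01 -1.761e+02]  [0.25, 0.781, -0.0, 0.124]  [0.528, 0.627, -0.0, 0.124]  [0.727, 0.378, -0.0, 0.124]  [0.817, 0.072, -0.0, 0.124]
G4  [ 6.823e-01 -1.545e-01  4.250e-02 -1.761e+02]  [0.0, 0.0, 0.646, -0.0]
```

```bash
sed -i 's/da=(g\[3\]-p\[3\]+90)%180-90/da=g[3]-p[3]/' h.py
python3 - <<'E'
from h import *
w=pk(1,-1)
plan((*w,.12,93.5),(*w,.0135,93.5),(*w,.12,93.5),(*sc(.031,-.064),.12,3.9),(*sc(.031,-.064),.0425,3.9))
E
```

```text
G0  [ 0.5397  0.2123  0.12   93.5   ]  [0.649, -0.367, 0.059, -0.25]  [0.719, 0.2, 0.059, -0.25]
G1  [5.397e-01 2.123e-01 1.350e-02 9.350e+01]  [0.0, 0.0, 0.888, -0.0]
G2  [ 0.5397  0.2123  0.12   93.5   ]  [0.0, 0.0, -0.888, -0.0]
G3  [ 0.6823 -0.1545  0.12    3.9   ]  [-0.25, -0.781, -0.0, 0.124]  [-0.528, -0.627, -0.0, 0.124]  [-0.727, -0.378, -0.0, 0.124]  [-0.817, -0.072, -0.0, 0.124]
G4  [ 0.6823 -0.1545  0.0425  3.9   ]  [0.0, 0.0, 0.646, 0.0]
```

Emit:
jog_arm --pt "0.55 0.32 -0.18 0.03 -0.06" --pt "0.55 0.649 -0.367 0.06 -0.12" --pt "0.55 0.649 -0.367 0.06 -0.18" --pt "0.55 0.649 -0.367 0.06 -0.25" --pt "0.55 0.649 -0.367 0.06 -0.25" --pt "0.55 0.649 -0.367 0.06 -0.25" --pt "0.55 0.649 -0.367 0.06 -0.25" --pt "0.55 0.649 -0.367 0.06 -0.25" --newtons 15

```text
time_s: 15.3
eef_pos: [0.5878, 0.1369, 0.1256]
ee_rot: [-0.0, 0.356, 0.935, 0.0]
force: [-0.2, 0.1, -0.3]
opening: 0.0486
finger_force: 0.0
```

Emit:
jog_arm --pt "0.55 0.36 0.1 0.03 -0.06" --pt "0.55 0.719 0.2 0.06 -0.12" --pt "0.55 0.719 0.2 0.06 -0.18" --pt "0.55 0.719 0.2 0.06 -0.25" --pt "0.55 0.719 0.2 0.06 -0.25" --pt "0.55 0.719 0.2 0.06 -0.25" --pt "0.55 0.719 0.2 0.06 -0.25" --pt "0.55 0.719 0.2 0.06 -0.25"

```text
time_s: 16.3
eef_pos: [0.5393, 0.2121, 0.1185]
ee_rot: [0.0, -0.029, 1.0, 0.0]
force: [0.5, -0.4, 0.3]
opening: 0.0486
finger_force: 0.0
```

```bash
python3 - <<'E'
from h import *
w=pk(1,-1); c,s=cur(); print(c)
plan((*w,.0135,93.5))
im,d=snapshot("wrist"); cv2.imwrite("pics/w2.png",im)
E
```

```text
[ 0.53927403  0.21207561  0.11852046 93.34713727]
G0  [5.397e-01 2.123e-01 1.350e-02 9.350e+01]  [-0.004, 0.001, 0.875, -0.001]
```

View pics/w2.png

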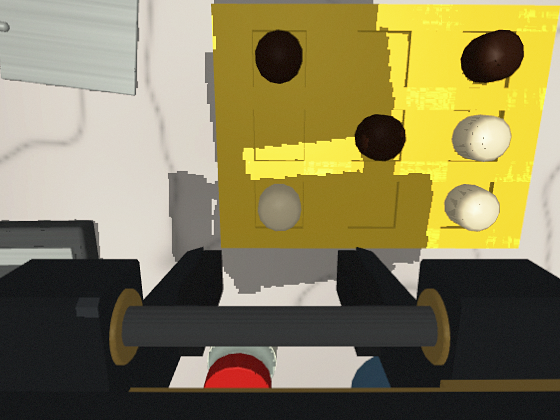

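The wrist view shows the target white chocolate at (279,207), centred between the fingers. Pick and lift.

Emit:
jog_arm --pt "0.55 0 0 0.4 0" --pt "0.55 0 0 0.7 0" --pt "0.55 0 0 0.875 0" --pt "0.55 0 0 0.875 0" --pt "0 0 0 0.875 0" --pt "0 0 0 0.875 0" --pt "0 0 0 0.875 0" --pt "0 0 0 0.875 0" --newtons 15

```text
time_s: 17.35
eef_pos: [0.5393, 0.2122, 0.0137]
ee_rot: [0.0, -0.03, 1.0, 0.0]
force: [0.2, 0.8, 0.7]
opening: 0.0281
finger_force: 15.0
```

Emit:
jog_arm --pt "0 0 0 0 0" --pt "0 0 0 -0.1 0" --pt "0 0 0 -0.3 0" --pt "0 0 0 -0.5 0" --pt "0 0 0 -0.7 0" --pt "0 0 0 -0.88 0" --pt "0 0 0 -0.88 0" --pt "0 0 0 -0.88 0"

```text
time_s: 18.35
eef_pos: [0.5388, 0.2121, 0.1185]
ee_rot: [-0.0, -0.03, 1.0, -0.0]
force: [0.7, -0.8, 0.5]
opening: 0.0284
finger_force: 15.0
```

```bash
python3 - <<'E'
from h import *
c,s=cur(); print(c,s["opening"],s["finger_force"])
g=sc(.031,-.064)
plan((*g,.12,3.9),(*g,.0425,3.9))
E
```

```text
[ 0.53882276  0.21205049  0.11852221 93.4207099 ] 0.02843529497462322 15.00001912470907
G0  [ 0.6823 -0.1545  0.12    3.9   ]  [-0.253, -0.78, -0.003, 0.124]  [-0.531, -0.625, -0.003, 0.124]  [-0.729, -0.376, -0.003, 0.124]  [-0.817, -0.07, -0.003, 0.124]
G1  [ 0.6823 -0.1545  0.0425  3.9   ]  [0.0, 0.0, 0.646, 0.0]
```

Emit:
jog_arm --pt "0 -0.06 -0.2 0 0.03" --pt "0 -0.12 -0.4 0 0.06" --pt "0 -0.19 -0.6 0 0.09" --pt "0 -0.253 -0.78 0 0.124" --pt "0 -0.253 -0.78 0 0.124" --pt "0 -0.253 -0.78 0 0.124" --pt "0 -0.253 -0.78 0 0.124" --pt "0 -0.253 -0.78 0 0.124"

```text
time_s: 19.35
eef_pos: [0.5749, 0.1212, 0.1191]
ee_rot: [-0.0, 0.163, 0.987, 0.0]
force: [-0.0, 0.7, -0.8]
opening: 0.028
finger_force: 15.0
```

Emit:
jog_arm --pt "0 -0.13 -0.15 0 0.03" --pt "0 -0.26 -0.3 0 0.06" --pt "0 -0.4 -0.45 0 0.09" --pt "0 -0.531 -0.625 0 0.124" --pt "0 -0.531 -0.625 0 0.124" --pt "0 -0.531 -0.625 0 0.124" --pt "0 -0.531 -0.625 0 0.124" --pt "0 -0.531 -0.625 0 0.124"

```text
time_s: 20.35
eef_pos: [0.6109, 0.0296, 0.1192]
ee_rot: [0.0, 0.351, 0.936, 0.0]
force: [1.1, 0.4, -1.0]
opening: 0.028
finger_force: 15.0
```

Emit:
jog_arm --pt "0 -0.18 -0.09 0 0.03" --pt "0 -0.36 -0.19 0 0.06" --pt "0 -0.55 -0.28 0 0.09" --pt "0 -0.729 -0.376 0 0.124" --pt "0 -0.729 -0.376 0 0.124" --pt "0 -0.729 -0.376 0 0.124" --pt "0 -0.729 -0.376 0 0.124" --pt "0 -0.729 -0.376 0 0.124"

```text
time_s: 21.35
eef_pos: [0.6471, -0.0619, 0.1192]
ee_rot: [0.0, 0.526, 0.851, 0.0]
force: [-0.2, 0.0, 0.3]
opening: 0.0284
finger_force: 15.0
```

Emit:
jog_arm --pt "0 -0.2 -0.02 0 0.03" --pt "0 -0.4 -0.04 0 0.06" --pt "0 -0.6 -0.05 0 0.09" --pt "0 -0.817 -0.07 0 0.124" --pt "0 -0.817 -0.07 0 0.124" --pt "0 -0.817 -0.07 0 0.124" --pt "0 -0.817 -0.07 0 0.124" --pt "0 -0.817 -0.07 0 0.124"

```text
time_s: 22.35
eef_pos: [0.6833, -0.1534, 0.1193]
ee_rot: [0.0, 0.681, 0.733, 0.0]
force: [0.1, 1.0, 0.7]
opening: 0.0283
finger_force: 15.0
```

```bash
python3 - <<'E'
from h import *
c,s=cur(); print(c,s["opening"],s["finger_force"])
g=sc(.031,-.064)
plan((*g,.0425,3.9))
im,d=snapshot("wrist"); cv2.imwrite("pics/w3.png",im)
E
```

```text
[ 0.68326439 -0.15342322  0.11931049  4.21543359] 0.028319617829281146 14.999959253473207
G0  [ 0.6823 -0.1545  0.0425  3.9   ]  [-0.009, -0.009, 0.64, 0.002]
```

View pics/w3.png

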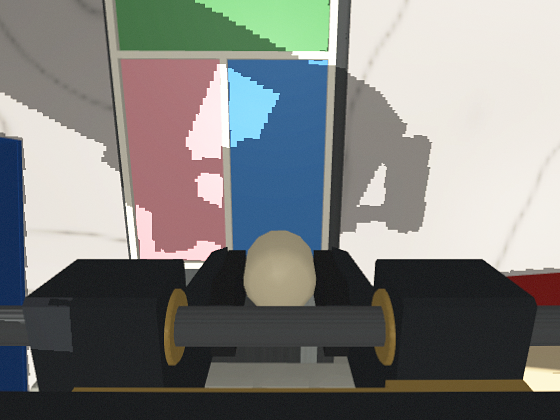

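The chocolate is held at (280,265), with the blue pad in front at columns 230-328. I check the pad's world extents before lowering.

```bash
python3 - <<'E'
from seg import *
c=cam("wrist"); im,d=snapshot("wrist"); P=cloud(c,d); M=masks(im)
inv=lambda p:(p[:,:2]-SO)@np.array([[np.cos(SY),-np.sin(SY)],[np.sin(SY),np.cos(SY)]])
h=cv2.cvtColor(im,cv2.COLOR_BGR2HSV); pink=((h[...,0]>165)|(h[...,0]<5))&(h[...,1]>50)&(h[...,1]<170)
for k,m in(("blue",M["blue"]),("green",M["green"]),("pink",pink)):
    m=m&(d>0)&(P[...,2]>.025)&(P[...,2]<.042); m[:, :100]=0; m[:,345:]=0
    q=inv(P[m]); print(k,m.sum(),np.percentile(q,[1,99],axis=0).round(4).tolist(),np.median(P[m][:,2]))
E
```

```text
blue 14300 [[0.0013, -0.0843], [0.0578, 0.0288]] 0.03463078167308213
green 10623 [[-0.0602, 0.035], [0.0572, 0.0607]] 0.034643974423696516
pink 14286 [[-0.0611, -0.0867], [-0.005, 0.0291]] 0.03452196313578844
```

Emit:
jog_arm --pt "0 -0.01 -0.015 0.15 0" --pt "0 -0.01 -0.015 0.3 0" --pt "0 -0.01 -0.015 0.45 0" --pt "0 -0.01 -0.015 0.55 0" --pt "0 -0.01 -0.015 0.6 0" --pt "0 -0.01 -0.015 0.642 0" --pt "0 -0.01 -0.015 0.642 0" --pt "0 -0.01 -0.015 0.642 0"

```text
time_s: 23.45
eef_pos: [0.6818, -0.1555, 0.0425]
ee_rot: [0.0, 0.681, 0.732, 0.0]
force: [1.0, 1.0, -0.4]
opening: 0.0276
finger_force: 15.0
```

Emit:
jog_arm --pt "0.47 0 0 0 0" --pt "0.47 0 0 0 0" --pt "0.47 0 0 0 0" --pt "0.47 0 0 -0.1 0" --pt "0.47 0 0 -0.25 0" --pt "0.47 0 0 -0.45 0" --pt "0.47 0 0 -0.65 0" --pt "0.47 0 0 -0.65 0"

```text
time_s: 24.45
eef_pos: [0.6826, -0.1558, 0.1232]
ee_rot: [0.003, 0.681, 0.732, 0.001]
force: [-0.4, 0.4, -0.1]
opening: 0.0418
finger_force: 0.0
```

```bash
cat > look.py <<'E'
from seg import *
def look(name):
    im,d=snapshot("top"); cv2.imwrite(f"pics/{name}.png",im)
    K=cam("top"); M=masks(im); T=np.zeros(d.shape,bool); T[210:315,135:270]=1; S=np.zeros(d.shape,bool); S[160:250,300:385]=1; B=np.zeros(d.shape,bool); B[250:320,340:445]=1
    for k,reg,z in(("dark",T,(.013,.05)),("white",T,(.013,.05)),("dark",S,(.042,.075)),("white",S,(.046,.075)),("gold",B,(.012,.05))):
        for r in rows(im,d,K,M[k]&reg,z,15): print(k,"S" if reg is S else "T",r[0],r[1],r[2],r[3],r[4])
E
python3 - <<'E'
from look import *
c,s=cur(); print(c,s["opening"],s["time_s"]); look("t2")
w=pk(1,1); g=sc(.030,-.027)
plan((*w,.12,93.5),(*w,.0135,93.5),(*w,.12,93.5),(*g,.12,3.9),(*g,.0425,3.9))
E
```

```text
[ 0.68255598 -0.1558225   0.12324768  4.14360321] 0.04179334591838249 24.45
dark T [198.1 261.2] 99 [0.4877 0.2737 0.0253] [0.027 0.024 0.02 ] 0.0342
dark T [172.6 281.3] 99 [0.4344 0.3375 0.0255] [0.024 0.028 0.02 ] 0.0335
white T [172.  243.9] 69 [0.5323 0.3431 0.029 ] [0.024 0.022 0.012] 0.0335
white T [172.2 261.9] 72 [0.4839 0.3399 0.03  ] [0.021 0.024 0.009] 0.0342
gold T [418.1 286.2] 86 [ 0.4304 -0.2913  0.0291] [0.025 0.025 0.015] 0.0353
G0  [ 0.5317  0.344   0.12   93.5   ]  [0.849, -0.189, 0.002, -0.099]  [0.866, 0.08, 0.002, -0.099]  [0.799, 0.342, 0.002, -0.099]  [0.656, 0.571, 0.002, -0.099]  [0.449, 0.744, 0.002, -0.099]
G1  [5.317e-01 3.440e-01 1.350e-02 9.350e+01]  [0.0, 0.0, 0.888, -0.0]
G2  [ 0.5317  0.344   0.12   93.5   ]  [0.0, 0.0, -0.888, -0.0]
G3  [ 0.6788 -0.1177  0.12    3.9   ]  [-0.247, -0.979, -0.0, 0.124]  [-0.601, -0.811, -0.0, 0.124]  [-0.865, -0.52, -0.0, 0.124]  [-0.998, -0.151, -0.0, 0.124]
G4  [ 0.6788 -0.1177  0.0425  3.9   ]  [0.0, 0.0, 0.646, 0.0]
```

```bash
python3 -c "
import cv2
a=cv2.imread('pics/t2.png')[150:330,130:450]; cv2.imwrite('pics/t2c.png',cv2.resize(a,None,fx=2.5,fy=2.5,interpolation=cv2.INTER_CUBIC))"
```

```text
(no output)
```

View pics/t2c.png

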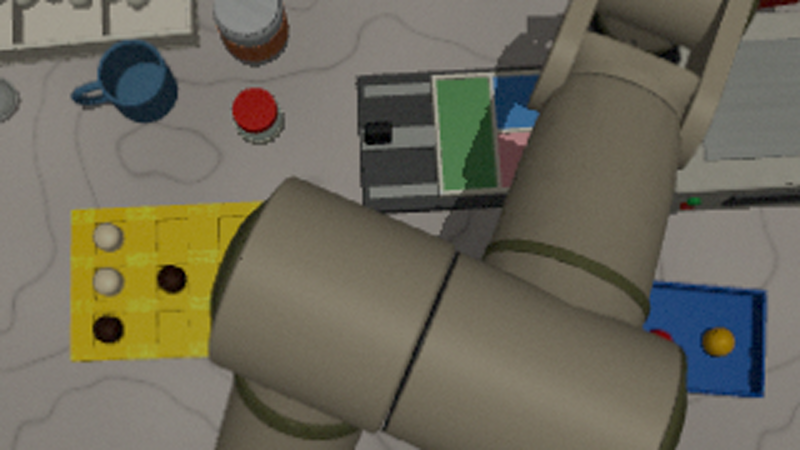

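That was only occlusion by the arm, and the remaining tray pieces are unmoved: whites at (107,237) and (107,282), darks at (172,279) and (108,330). Now to the next white.

Emit:
jog_arm --pt "0.55 0.43 -0.1 0 -0.05" --pt "0.55 0.849 -0.189 0 -0.099" --pt "0.55 0.849 -0.189 0 -0.099" --pt "0.55 0.849 -0.189 0 -0.099" --pt "0.55 0.849 -0.189 0 -0.099" --pt "0.55 0.849 -0.189 0 -0.099" --pt "0.55 0.849 -0.189 0 -0.099" --pt "0.55 0.849 -0.189 0 -0.099"

```text
time_s: 25.5
eef_pos: [0.6517, -0.0557, 0.12]
ee_rot: [0.0, 0.56, 0.829, -0.0]
force: [-0.1, 1.2, 0.2]
opening: 0.0491
finger_force: 0.0
```

Emit:
jog_arm --pt "0.55 0.43 0.04 0 -0.05" --pt "0.55 0.866 0.08 0 -0.099" --pt "0.55 0.866 0.08 0 -0.099" --pt "0.55 0.866 0.08 0 -0.099" --pt "0.55 0.866 0.08 0 -0.099" --pt "0.55 0.866 0.08 0 -0.099" --pt "0.55 0.866 0.08 0 -0.099" --pt "0.55 0.866 0.08 0 -0.099"

```text
time_s: 26.5
eef_pos: [0.6217, 0.0442, 0.12]
ee_rot: [-0.0, 0.425, 0.905, -0.0]
force: [-0.2, -0.9, 0.8]
opening: 0.0488
finger_force: 0.0
```

Emit:
jog_arm --pt "0.55 0.4 0.17 0 -0.05" --pt "0.55 0.799 0.342 0 -0.099" --pt "0.55 0.799 0.342 0 -0.099" --pt "0.55 0.799 0.342 0 -0.099" --pt "0.55 0.799 0.342 0 -0.099" --pt "0.55 0.799 0.342 0 -0.099" --pt "0.55 0.799 0.342 0 -0.099" --pt "0.55 0.799 0.342 0 -0.099"

```text
time_s: 27.5
eef_pos: [0.5919, 0.1442, 0.12]
ee_rot: [-0.0, 0.279, 0.96, -0.0]
force: [0.0, -0.0, 0.1]
opening: 0.0491
finger_force: 0.0
```

Emit:
jog_arm --pt "0.55 0.33 0.29 0 -0.05" --pt "0.55 0.656 0.571 0 -0.099" --pt "0.55 0.656 0.571 0 -0.099" --pt "0.55 0.656 0.571 0 -0.099" --pt "0.55 0.656 0.571 0 -0.099" --pt "0.55 0.656 0.571 0 -0.099" --pt "0.55 0.656 0.571 0 -0.099" --pt "0.55 0.656 0.571 0 -0.099"

```text
time_s: 28.5
eef_pos: [0.5622, 0.2442, 0.1201]
ee_rot: [0.0, 0.127, 0.992, 0.0]
force: [0.0, 0.5, -0.4]
opening: 0.0485
finger_force: 0.0
```

Emit:
jog_arm --pt "0.55 0.22 0.37 0 -0.05" --pt "0.55 0.449 0.744 0 -0.099" --pt "0.55 0.449 0.744 0 -0.099" --pt "0.55 0.449 0.744 0 -0.099" --pt "0.55 0.449 0.744 0 -0.099" --pt "0.55 0.449 0.744 0 -0.099" --pt "0.55 0.449 0.744 0 -0.099" --pt "0.55 0.449 0.744 0 -0.099"

```text
time_s: 29.5
eef_pos: [0.5326, 0.3442, 0.1201]
ee_rot: [-0.0, -0.028, 1.0, -0.0]
force: [0.2, 0.2, 0.0]
opening: 0.0485
finger_force: 0.0
```

```bash
cat >> look.py <<'E'
def wl(w,name):
    """wrist-camera: chocolates seen around the fingers' target"""
    c=cam("wrist"); im,d=snapshot("wrist"); cv2.imwrite(f"pics/{name}.png",im); M=masks(im)
    for k in("dark","white","gold"):
        for r in rows(im,d,c,M[k],(.014,.07),150):
            if np.linalg.norm(r[2][:2]-w)<.12 and max(r[3])<.05: print(" wr",k,r[1],r[2],r[3],r[4])
E
python3 - <<'E'
from look import *
c,s=cur(); print(c,s["opening"],s["time_s"]); look("t3")
w=pk(1,1); g=sc(.030,-.027); wl(w,"w4")
plan((*w,.0135,93.5),(*w,.12,93.5),(*g,.12,3.9),(*g,.0425,3.9))
E
```

```text
[ 0.53256654  0.34415564  0.12007737 93.21485251] 0.04847489708046155 29.5
dark T [197.6 261.3] 108 [0.4873 0.2752 0.0243] [0.028 0.029 0.02 ] 0.0333
dark T [223.9 278.9] 96 [0.4433 0.2047 0.0241] [0.026 0.025 0.021] 0.0336
dark T [173.8 281.2] 79 [0.4346 0.3339 0.0254] [0.024 0.023 0.022] 0.0339
white S [364.4 187. ] 77 [ 0.6824 -0.1547  0.0589] [0.027 0.024 0.014] 0.0624
gold T [417.9 286.2] 89 [ 0.4305 -0.2907  0.0314] [0.026 0.025 0.016] 0.0362
 wr dark 1941 [0.4337 0.3373 0.0238] [0.029 0.028 0.02 ] 0.0323
 wr dark 1769 [0.4862 0.2742 0.0242] [0.028 0.029 0.02 ] 0.0322
 wr white 1561 [0.4824 0.3401 0.0247] [0.028 0.027 0.019] 0.0324
 wr white 1492 [0.5292 0.3427 0.0239] [0.028 0.028 0.02 ] 0.0324
G0  [5.317e-01 3.440e-01 1.350e-02 9.350e+01]  [0.007, -0.002, 0.888, -0.001]
G1  [ 0.5317  0.344   0.12   93.5   ]  [0.0, 0.0, -0.888, -0.0]
G2  [ 0.6788 -0.1177  0.12    3.9   ]  [-0.247, -0.979, -0.0, 0.124]  [-0.601, -0.811, -0.0, 0.124]  [-0.865, -0.52, -0.0, 0.124]  [-0.998, -0.151, -0.0, 0.124]
G3  [ 0.6788 -0.1177  0.0425  3.9   ]  [0.0, 0.0, 0.646, 0.0]
```

Emit:
jog_arm --pt "0.55 0.01 0 0.4 0" --pt "0.55 0.01 0 0.7 0" --pt "0.55 0.01 0 0.888 0" --pt "0.55 0.01 0 0.888 0" --pt "0 0.01 0 0.888 0" --pt "0 0.01 0 0.888 0" --pt "0 0.01 0 0.888 0" --pt "0 0.01 0 0.888 0"

```text
time_s: 30.6
eef_pos: [0.5313, 0.3444, 0.0136]
ee_rot: [0.0, -0.028, 1.0, 0.0]
force: [0.5, -0.1, 1.1]
opening: 0.0284
finger_force: 15.0
```

Emit:
jog_arm --pt "0 0 0 0 0" --pt "0 0 0 -0.1 0" --pt "0 0 0 -0.3 0" --pt "0 0 0 -0.5 0" --pt "0 0 0 -0.7 0" --pt "0 0 0 -0.888 0" --pt "0 0 0 -0.888 0" --pt "0 0 0 -0.888 0"

```text
time_s: 31.6
eef_pos: [0.5309, 0.3442, 0.1194]
ee_rot: [-0.001, -0.028, 1.0, -0.0]
force: [-1.3, -0.6, -1.3]
opening: 0.0284
finger_force: 15.0
```

Emit:
jog_arm --pt "0 -0.06 -0.25 0 0.03" --pt "0 -0.12 -0.5 0 0.06" --pt "0 -0.19 -0.75 0 0.09" --pt "0 -0.247 -0.979 0 0.124" --pt "0 -0.247 -0.979 0 0.124" --pt "0 -0.247 -0.979 0 0.124" --pt "0 -0.247 -0.979 0 0.124" --pt "0 -0.247 -0.979 0 0.124"

```text
time_s: 32.6
eef_pos: [0.5672, 0.2294, 0.12]
ee_rot: [-0.0, 0.165, 0.986, -0.0]
force: [0.3, 0.1, -0.2]
opening: 0.0283
finger_force: 15.0
```

Emit:
jog_arm --pt "0 -0.15 -0.2 0 0.03" --pt "0 -0.3 -0.4 0 0.06" --pt "0 -0.45 -0.6 0 0.09" --pt "0 -0.601 -0.811 0 0.124" --pt "0 -0.601 -0.811 0 0.124" --pt "0 -0.601 -0.811 0 0.124" --pt "0 -0.601 -0.811 0 0.124" --pt "0 -0.601 -0.811 0 0.124"

```text
time_s: 33.6
eef_pos: [0.6036, 0.114, 0.1201]
ee_rot: [0.0, 0.353, 0.936, 0.0]
force: [-0.3, 1.2, 0.4]
opening: 0.0279
finger_force: 15.0
```

Emit:
jog_arm --pt "0 -0.22 -0.13 0 0.03" --pt "0 -0.43 -0.26 0 0.06" --pt "0 -0.65 -0.39 0 0.09" --pt "0 -0.865 -0.52 0 0.124" --pt "0 -0.865 -0.52 0 0.124" --pt "0 -0.865 -0.52 0 0.124" --pt "0 -0.865 -0.52 0 0.124" --pt "0 -0.865 -0.52 0 0.124"

```text
time_s: 34.6
eef_pos: [0.6403, -0.0014, 0.1202]
ee_rot: [0.0, 0.527, 0.85, 0.0]
force: [-0.9, -0.6, -0.3]
opening: 0.028
finger_force: 15.0
```

Emit:
jog_arm --pt "0 -0.25 -0.04 0 0.03" --pt "0 -0.5 -0.08 0 0.06" --pt "0 -0.75 -0.11 0 0.09" --pt "0 -0.998 -0.151 0 0.124" --pt "0 -0.998 -0.151 0 0.124" --pt "0 -0.998 -0.151 0 0.124" --pt "0 -0.998 -0.151 0 0.124" --pt "0 -0.998 -0.151 0 0.124"

```text
time_s: 35.6
eef_pos: [0.6771, -0.1168, 0.1202]
ee_rot: [-0.0, 0.682, 0.732, 0.0]
force: [0.8, -0.5, -0.1]
opening: 0.0282
finger_force: 15.0
```

```bash
python3 - <<'E'
from look import *
c,s=cur(); print(c,s["opening"],s["time_s"])
w=pk(0,1); g=sc(.030,-.027); g2=sc(.030,.011)
plan((*g,.0425,3.9))
print("next"); plan((*w,.12,93.5),(*w,.0135,93.5),(*w,.12,93.5),(*g2,.12,3.9),(*g2,.0425,3.9),start=(*g,.12,3.9))
E
```

```text
[ 0.67714363 -0.11682315  0.12024357  4.04437707] 0.02816966798146683 35.6
G0  [ 0.6788 -0.1177  0.0425  3.9   ]  [-0.008, 0.013, 0.648, 0.001]
next
G0  [ 0.4838  0.3411  0.12   93.5   ]  [0.785, -0.272, -0.0, -0.1]  [0.831, -0.018, -0.0, -0.1]  [0.796, 0.239, -0.0, -0.1]  [0.684, 0.472, -0.0, -0.1]  [0.505, 0.66, -0.0, -0.1]
G1  [4.838e-01 3.411e-01 1.350e-02 9.350e+01]  [0.0, 0.0, 0.888, -0.0]
G2  [ 0.4838  0.3411  0.12   93.5   ]  [0.0, 0.0, -0.888, -0.0]
G3  [ 0.6762 -0.0798  0.12    3.9   ]  [-0.347, -0.9, -0.0, 0.124]  [-0.663, -0.7, -0.0, 0.124]  [-0.88, -0.394, -0.0, 0.124]  [-0.964, -0.029, -0.0, 0.124]
G4  [ 0.6762 -0.0798  0.0425  3.9   ]  [0.0, 0.0, 0.646, 0.0]
```

Emit:
jog_arm --pt "0 -0.01 0.01 0.15 0" --pt "0 -0.01 0.01 0.3 0" --pt "0 -0.01 0.01 0.45 0" --pt "0 -0.01 0.01 0.55 0" --pt "0 -0.01 0.01 0.6 0" --pt "0 -0.01 0.01 0.648 0" --pt "0 -0.01 0.01 0.648 0" --pt "0 -0.01 0.01 0.648 0"

```text
time_s: 36.6
eef_pos: [0.6787, -0.1189, 0.0428]
ee_rot: [0.0, 0.682, 0.731, 0.0]
force: [-0.2, -0.1, 0.9]
opening: 0.0287
finger_force: 15.0
```

Emit:
jog_arm --pt "0.47 0 0 0 0" --pt "0.47 0 0 0 0" --pt "0.47 0 0 0 0" --pt "0.47 0 0 -0.1 0" --pt "0.47 0 0 -0.25 0" --pt "0.47 0 0 -0.45 0" --pt "0.47 0 0 -0.65 0" --pt "0.47 0 0 -0.65 0"

```text
time_s: 37.6
eef_pos: [0.6794, -0.1191, 0.1234]
ee_rot: [0.002, 0.682, 0.731, 0.001]
force: [0.1, -0.1, -0.3]
opening: 0.0417
finger_force: 0.0
```

Emit:
jog_arm --pt "0.55 0.4 -0.14 0 -0.05" --pt "0.55 0.785 -0.272 0 -0.1" --pt "0.55 0.785 -0.272 0 -0.1" --pt "0.55 0.785 -0.272 0 -0.1" --pt "0.55 0.785 -0.272 0 -0.1" --pt "0.55 0.785 -0.272 0 -0.1" --pt "0.55 0.785 -0.272 0 -0.1" --pt "0.55 0.785 -0.272 0 -0.1"

```text
time_s: 38.6
eef_pos: [0.6395, -0.0273, 0.1203]
ee_rot: [-0.0, 0.56, 0.829, -0.0]
force: [0.0, -0.5, 0.0]
opening: 0.0485
finger_force: 0.0
```

Emit:
jog_arm --pt "0.55 0.42 -0.01 0 -0.05" --pt "0.55 0.831 -0.018 0 -0.1" --pt "0.55 0.831 -0.018 0 -0.1" --pt "0.55 0.831 -0.018 0 -0.1" --pt "0.55 0.831 -0.018 0 -0.1" --pt "0.55 0.831 -0.018 0 -0.1" --pt "0.55 0.831 -0.018 0 -0.1" --pt "0.55 0.831 -0.018 0 -0.1"

```text
time_s: 39.6
eef_pos: [0.6002, 0.0644, 0.1203]
ee_rot: [-0.0, 0.423, 0.906, -0.0]
force: [-0.6, -0.7, 0.4]
opening: 0.0484
finger_force: 0.0
```

Emit:
jog_arm --pt "0.55 0.4 0.12 0 -0.05" --pt "0.55 0.796 0.239 0 -0.1" --pt "0.55 0.796 0.239 0 -0.1" --pt "0.55 0.796 0.239 0 -0.1" --pt "0.55 0.796 0.239 0 -0.1" --pt "0.55 0.796 0.239 0 -0.1" --pt "0.55 0.796 0.239 0 -0.1" --pt "0.55 0.796 0.239 0 -0.1"

```text
time_s: 40.6
eef_pos: [0.5609, 0.156, 0.1203]
ee_rot: [0.0, 0.276, 0.961, -0.0]
force: [0.3, -0.2, 0.0]
opening: 0.0487
finger_force: 0.0
```

Emit:
jog_arm --pt "0.55 0.34 0.24 0 -0.05" --pt "0.55 0.684 0.472 0 -0.1" --pt "0.55 0.684 0.472 0 -0.1" --pt "0.55 0.684 0.472 0 -0.1" --pt "0.55 0.684 0.472 0 -0.1" --pt "0.55 0.684 0.472 0 -0.1" --pt "0.55 0.684 0.472 0 -0.1" --pt "0.55 0.684 0.472 0 -0.1"

```text
time_s: 41.6
eef_pos: [0.5213, 0.2476, 0.1203]
ee_rot: [-0.0, 0.122, 0.992, -0.0]
force: [-0.6, 0.0, 0.1]
opening: 0.0484
finger_force: 0.0
```

Emit:
jog_arm --pt "0.55 0.25 0.33 0 -0.05" --pt "0.55 0.505 0.66 0 -0.1" --pt "0.55 0.505 0.66 0 -0.1" --pt "0.55 0.505 0.66 0 -0.1" --pt "0.55 0.505 0.66 0 -0.1" --pt "0.55 0.505 0.66 0 -0.1" --pt "0.55 0.505 0.66 0 -0.1" --pt "0.55 0.505 0.66 0 -0.1"

```text
time_s: 42.6
eef_pos: [0.4818, 0.3391, 0.1203]
ee_rot: [-0.0, -0.034, 0.999, -0.0]
force: [0.6, 0.1, -0.5]
opening: 0.0485
finger_force: 0.0
```

```bash
python3 - <<'E'
from look import *
c,s=cur(); print(c,s["opening"],s["time_s"]); look("t4")
w=pk(0,1); g=sc(.030,.011); wl(w,"w5")
plan((*w,.0135,93.5),(*w,.12,93.5),(*g,.12,3.9),(*g,.0425,3.9))
E
```

```text
[ 0.48178728  0.33910213  0.12029638 93.93489677] 0.04848013101618538 42.6
dark T [198.2 261.4] 100 [0.4872 0.2728 0.0235] [0.028 0.024 0.02 ] 0.0331
dark T [224.  278.9] 97 [0.4434 0.2046 0.0259] [0.026 0.025 0.022] 0.035
dark T [177.  280.4] 20 [0.4371 0.3272 0.0219] [0.018 0.01  0.015] 0.0294
white S [350.5 187.9] 82 [ 0.6808 -0.1181  0.0571] [0.025 0.025 0.011] 0.0622
white S [364.3 186.8] 78 [ 0.6835 -0.1546  0.0584] [0.026 0.025 0.013] 0.0624
gold T [418.  286.2] 87 [ 0.4305 -0.291   0.0301] [0.026 0.025 0.015] 0.0347
 wr dark 1572 [0.433  0.3371 0.0241] [0.028 0.028 0.019] 0.0324
 wr dark 1597 [0.4861 0.274  0.0237] [0.029 0.029 0.019] 0.0323
 wr white 1483 [0.4823 0.34   0.024 ] [0.029 0.027 0.02 ] 0.0324
G0  [4.838e-01 3.411e-01 1.350e-02 9.350e+01]  [-0.018, 0.014, 0.89, 0.003]
G1  [ 0.4838  0.3411  0.12   93.5   ]  [0.0, 0.0, -0.888, -0.0]
G2  [ 0.6762 -0.0798  0.12    3.9   ]  [-0.347, -0.9, -0.0, 0.124]  [-0.663, -0.7, -0.0, 0.124]  [-0.88, -0.394, -0.0, 0.124]  [-0.964, -0.029, -0.0, 0.124]
G3  [ 0.6762 -0.0798  0.0425  3.9   ]  [0.0, 0.0, 0.646, 0.0]
```

Emit:
jog_arm --pt "0.55 -0.01 0.01 0.4 0" --pt "0.55 -0.012 0.01 0.7 0" --pt "0.55 -0.012 0.01 0.89 0" --pt "0.55 -0.012 0.01 0.89 0" --pt "0 -0.012 0.01 0.89 0" --pt "0 -0.012 0.01 0.89 0" --pt "0 -0.012 0.01 0.89 0" --pt "0 -0.012 0.01 0.89 0"

```text
time_s: 43.7
eef_pos: [0.483, 0.3406, 0.0136]
ee_rot: [0.0, -0.035, 0.999, 0.0]
force: [-0.8, 0.1, 1.0]
opening: 0.0281
finger_force: 15.0
```

Emit:
jog_arm --pt "0 0 0 0 0" --pt "0 0 0 -0.1 0" --pt "0 0 0 -0.3 0" --pt "0 0 0 -0.5 0" --pt "0 0 0 -0.7 0" --pt "0 0 0 -0.888 0" --pt "0 0 0 -0.888 0" --pt "0 0 0 -0.888 0"

```text
time_s: 44.7
eef_pos: [0.4826, 0.3404, 0.1194]
ee_rot: [-0.0, -0.035, 0.999, -0.0]
force: [-0.1, -0.0, -0.7]
opening: 0.0283
finger_force: 15.0
```

Emit:
jog_arm --pt "0 -0.09 -0.22 0 0.03" --pt "0 -0.17 -0.45 0 0.06" --pt "0 -0.26 -0.67 0 0.09" --pt "0 -0.347 -0.9 0 0.124" --pt "0 -0.347 -0.9 0 0.124" --pt "0 -0.347 -0.9 0 0.124" --pt "0 -0.347 -0.9 0 0.124" --pt "0 -0.347 -0.9 0 0.124"

```text
time_s: 45.7
eef_pos: [0.5317, 0.2364, 0.12]
ee_rot: [-0.0, 0.159, 0.987, -0.0]
force: [0.1, 0.4, -0.1]
opening: 0.0281
finger_force: 15.0
```

Emit:
jog_arm --pt "0 -0.16 -0.17 0 0.03" --pt "0 -0.33 -0.35 0 0.06" --pt "0 -0.5 -0.52 0 0.09" --pt "0 -0.663 -0.7 0 0.124" --pt "0 -0.663 -0.7 0 0.124" --pt "0 -0.663 -0.7 0 0.124" --pt "0 -0.663 -0.7 0 0.124" --pt "0 -0.663 -0.7 0 0.124"

```text
time_s: 46.7
eef_pos: [0.5808, 0.1317, 0.1201]
ee_rot: [-0.0, 0.347, 0.938, 0.0]
force: [-0.0, -0.7, -0.5]
opening: 0.028
finger_force: 15.0
```

Emit:
jog_arm --pt "0 -0.22 -0.1 0 0.03" --pt "0 -0.44 -0.2 0 0.06" --pt "0 -0.66 -0.3 0 0.09" --pt "0 -0.88 -0.394 0 0.124" --pt "0 -0.88 -0.394 0 0.124" --pt "0 -0.88 -0.394 0 0.124" --pt "0 -0.88 -0.394 0 0.124" --pt "0 -0.88 -0.394 0 0.124"

```text
time_s: 47.7
eef_pos: [0.6301, 0.0271, 0.1202]
ee_rot: [-0.0, 0.522, 0.853, 0.0]
force: [0.3, -0.7, -0.0]
opening: 0.0287
finger_force: 15.0
```

Emit:
jog_arm --pt "0 -0.24 0 0 0.03" --pt "0 -0.48 -0.01 0 0.06" --pt "0 -0.72 -0.02 0 0.09" --pt "0 -0.964 -0.029 0 0.124" --pt "0 -0.964 -0.029 0 0.124" --pt "0 -0.964 -0.029 0 0.124" --pt "0 -0.964 -0.029 0 0.124" --pt "0 -0.964 -0.029 0 0.124"

```text
time_s: 48.7
eef_pos: [0.6796, -0.0776, 0.1203]
ee_rot: [0.0, 0.677, 0.736, 0.0]
force: [0.7, -0.1, -0.0]
opening: 0.0284
finger_force: 15.0
```

```bash
python3 - <<'E'
from look import *
c,s=cur(); print(c,s["opening"],s["time_s"])
w=pk(0,0)-[.001,.001]; g=sc(.030,.011); g2=sc(-.032,-.065)
plan((*g,.0425,3.9))
print("next"); plan((*w,.12,93.5),(*w,.0135,93.5),(*w,.12,93.5),(*g2,.12,3.9),(*g2,.0425,3.9),start=(*g,.12,3.9))
E
```

```text
[ 0.679593   -0.0775772   0.12029581  4.75960747] 0.02837916401838439 48.7
G0  [ 0.6762 -0.0798  0.0425  3.9   ]  [-0.016, -0.03, 0.648, 0.005]
next
G0  [ 0.4868  0.2742  0.12   93.5   ]  [0.763, -0.343, -0.0, -0.124]  [0.836, -0.027, -0.0, -0.124]  [0.783, 0.294, -0.0, -0.124]  [0.612, 0.57, -0.0, -0.124]
G1  [4.868e-01 2.742e-01 1.350e-02 9.350e+01]  [0.0, 0.0, 0.888, -0.0]
G2  [ 0.4868  0.2742  0.12   93.5   ]  [0.0, 0.0, -0.888, -0.0]
G3  [ 0.6195 -0.1598  0.12    3.9   ]  [-0.221, -0.919, -0.0, 0.124]  [-0.554, -0.766, -0.0, 0.124]  [-0.804, -0.497, -0.0, 0.124]  [-0.933, -0.153, -0.0, 0.124]
G4  [ 0.6195 -0.1598  0.0425  3.9   ]  [0.0, 0.0, 0.646, 0.0]
```

Emit:
jog_arm --pt "0 -0.016 -0.03 0.15 0.005" --pt "0 -0.016 -0.03 0.3 0.005" --pt "0 -0.016 -0.03 0.45 0.005" --pt "0 -0.016 -0.03 0.55 0.005" --pt "0 -0.016 -0.03 0.6 0.005" --pt "0 -0.016 -0.03 0.648 0.005" --pt "0 -0.016 -0.03 0.648 0.005" --pt "0 -0.016 -0.03 0.648 0.005"

```text
time_s: 49.7
eef_pos: [0.6765, -0.0806, 0.0427]
ee_rot: [0.0, 0.683, 0.73, 0.0]
force: [0.7, 0.4, 0.7]
opening: 0.0283
finger_force: 15.0
```

Emit:
jog_arm --pt "0.47 0 0 0 0" --pt "0.47 0 0 0 0" --pt "0.47 0 0 0 0" --pt "0.47 0 0 -0.1 0" --pt "0.47 0 0 -0.25 0" --pt "0.47 0 0 -0.45 0" --pt "0.47 0 0 -0.65 0" --pt "0.47 0 0 -0.65 0"

```text
time_s: 50.7
eef_pos: [0.6773, -0.0808, 0.1234]
ee_rot: [0.002, 0.683, 0.73, 0.001]
force: [0.4, -0.1, -0.0]
opening: 0.0413
finger_force: 0.0
```

Emit:
jog_arm --pt "0.55 0.38 -0.17 0 -0.06" --pt "0.55 0.763 -0.343 0 -0.1" --pt "0.55 0.763 -0.343 0 -0.124" --pt "0.55 0.763 -0.343 0 -0.124" --pt "0.55 0.763 -0.343 0 -0.124" --pt "0.55 0.763 -0.343 0 -0.124" --pt "0.55 0.763 -0.343 0 -0.124" --pt "0.55 0.763 -0.343 0 -0.124"

```text
time_s: 51.7
eef_pos: [0.6292, 0.0079, 0.1202]
ee_rot: [-0.0, 0.529, 0.848, -0.0]
force: [-0.9, -0.3, -1.4]
opening: 0.0485
finger_force: 0.0
```

Emit:
jog_arm --pt "0.55 0.42 -0.01 0 -0.06" --pt "0.55 0.836 -0.027 0 -0.1" --pt "0.55 0.836 -0.027 0 -0.124" --pt "0.55 0.836 -0.027 0 -0.124" --pt "0.55 0.836 -0.027 0 -0.124" --pt "0.55 0.836 -0.027 0 -0.124" --pt "0.55 0.836 -0.027 0 -0.124" --pt "0.55 0.836 -0.027 0 -0.124"

```text
time_s: 52.7
eef_pos: [0.5822, 0.0966, 0.1203]
ee_rot: [-0.0, 0.355, 0.935, -0.0]
force: [-0.2, 0.2, 0.2]
opening: 0.0482
finger_force: 0.0
```

Emit:
jog_arm --pt "0.55 0.39 0.15 0 -0.06" --pt "0.55 0.783 0.294 0 -0.1" --pt "0.55 0.783 0.294 0 -0.124" --pt "0.55 0.783 0.294 0 -0.124" --pt "0.55 0.783 0.294 0 -0.124" --pt "0.55 0.783 0.294 0 -0.124" --pt "0.55 0.783 0.294 0 -0.124" --pt "0.55 0.783 0.294 0 -0.124"

```text
time_s: 53.7
eef_pos: [0.5354, 0.1853, 0.1203]
ee_rot: [-0.0, 0.168, 0.986, -0.0]
force: [0.3, 0.1, 0.0]
opening: 0.0484
finger_force: 0.0
```

Emit:
jog_arm --pt "0.55 0.3 0.28 0 -0.06" --pt "0.55 0.612 0.57 0 -0.1" --pt "0.55 0.612 0.57 0 -0.124" --pt "0.55 0.612 0.57 0 -0.124" --pt "0.55 0.612 0.57 0 -0.124" --pt "0.55 0.612 0.57 0 -0.124" --pt "0.55 0.612 0.57 0 -0.124" --pt "0.55 0.612 0.57 0 -0.124"

```text
time_s: 54.7
eef_pos: [0.4886, 0.2741, 0.1203]
ee_rot: [-0.0, -0.026, 1.0, 0.0]
force: [-0.3, -0.8, -0.4]
opening: 0.0484
finger_force: 0.0
```

```bash
python3 - <<'E'
from look import *
c,s=cur(); print(c,s["opening"],s["time_s"]); look("t5")
w=pk(0,0)-[.001,.001]; g=sc(-.032,-.065); wl(w,"w6")
plan((*w,.0135,93.5),(*w,.12,93.5),(*g,.12,3.9),(*g,.0425,3.9))
E
```

```text
[ 0.48861074  0.27411501  0.12029591 93.03250029] 0.04844285387789435 54.7
dark T [223.5 279.1] 107 [0.4432 0.2061 0.0264] [0.026 0.029 0.023] 0.0342
white S [350.6 187.9] 81 [ 0.6806 -0.1181  0.0569] [0.026 0.024 0.012] 0.0618
white S [364.3 186.9] 77 [ 0.6842 -0.1547  0.0585] [0.026 0.024 0.011] 0.0617
white S [336.4 188.5] 79 [ 0.6776 -0.0813  0.0587] [0.025 0.023 0.01 ] 0.0617
gold T [418.  286.2] 87 [ 0.4303 -0.2913  0.0307] [0.026 0.026 0.014] 0.0361
 wr dark 1746 [0.4334 0.3367 0.024 ] [0.029 0.028 0.02 ] 0.0324
 wr dark 1703 [0.4415 0.2056 0.0239] [0.029 0.029 0.02 ] 0.0321
 wr dark 1517 [0.4861 0.2735 0.0239] [0.029 0.029 0.02 ] 0.0325
G0  [4.868e-01 2.742e-01 1.350e-02 9.350e+01]  [0.015, 0.001, 0.89, -0.003]
G1  [ 0.4868  0.2742  0.12   93.5   ]  [0.0, 0.0, -0.888, -0.0]
G2  [ 0.6195 -0.1598  0.12    3.9   ]  [-0.221, -0.919, -0.0, 0.124]  [-0.554, -0.766, -0.0, 0.124]  [-0.804, -0.497, -0.0, 0.124]  [-0.933, -0.153, -0.0, 0.124]
G3  [ 0.6195 -0.1598  0.0425  3.9   ]  [0.0, 0.0, 0.646, 0.0]
```

Emit:
jog_arm --pt "0.55 0.015 0 0.4 0" --pt "0.55 0.015 0 0.7 0" --pt "0.55 0.015 0 0.89 0" --pt "0.55 0.015 0 0.89 0" --pt "0 0.015 0 0.89 0" --pt "0 0.015 0 0.89 0" --pt "0 0.015 0 0.89 0" --pt "0 0.015 0 0.89 0"

```text
time_s: 55.8
eef_pos: [0.4868, 0.2742, 0.0137]
ee_rot: [0.0, -0.027, 1.0, 0.0]
force: [-0.1, -0.7, 0.9]
opening: 0.0285
finger_force: 15.0
```

Emit:
jog_arm --pt "0 0 0 0 0" --pt "0 0 0 -0.1 0" --pt "0 0 0 -0.3 0" --pt "0 0 0 -0.5 0" --pt "0 0 0 -0.7 0" --pt "0 0 0 -0.888 0" --pt "0 0 0 -0.888 0" --pt "0 0 0 -0.888 0"

```text
time_s: 56.8
eef_pos: [0.4863, 0.274, 0.1195]
ee_rot: [-0.0, -0.027, 1.0, -0.0]
force: [0.5, 1.0, -0.3]
opening: 0.0283
finger_force: 15.0
```

Emit:
jog_arm --pt "0 -0.06 -0.23 0 0.03" --pt "0 -0.11 -0.46 0 0.06" --pt "0 -0.17 -0.69 0 0.09" --pt "0 -0.221 -0.919 0 0.124" --pt "0 -0.221 -0.919 0 0.124" --pt "0 -0.221 -0.919 0 0.124" --pt "0 -0.221 -0.919 0 0.124" --pt "0 -0.221 -0.919 0 0.124"

```text
time_s: 57.8
eef_pos: [0.5188, 0.1661, 0.12]
ee_rot: [-0.0, 0.167, 0.986, -0.0]
force: [0.3, -0.3, 0.1]
opening: 0.0283
finger_force: 15.0
```

Emit:
jog_arm --pt "0 -0.14 -0.19 0 0.03" --pt "0 -0.28 -0.38 0 0.06" --pt "0 -0.42 -0.57 0 0.09" --pt "0 -0.554 -0.766 0 0.124" --pt "0 -0.554 -0.766 0 0.124" --pt "0 -0.554 -0.766 0 0.124" --pt "0 -0.554 -0.766 0 0.124" --pt "0 -0.554 -0.766 0 0.124"

```text
time_s: 58.8
eef_pos: [0.5514, 0.0575, 0.1201]
ee_rot: [-0.0, 0.354, 0.935, 0.0]
force: [-0.6, -0.1, -0.2]
opening: 0.0285
finger_force: 15.0
```

Emit:
jog_arm --pt "0 -0.2 -0.12 0 0.03" --pt "0 -0.4 -0.25 0 0.06" --pt "0 -0.6 -0.37 0 0.09" --pt "0 -0.804 -0.497 0 0.124" --pt "0 -0.804 -0.497 0 0.124" --pt "0 -0.804 -0.497 0 0.124" --pt "0 -0.804 -0.497 0 0.124" --pt "0 -0.804 -0.497 0 0.124"

```text
time_s: 59.8
eef_pos: [0.584, -0.0511, 0.1202]
ee_rot: [-0.0, 0.529, 0.849, 0.0]
force: [-0.5, -0.1, -0.3]
opening: 0.0282
finger_force: 15.0
```

Emit:
jog_arm --pt "0 -0.23 -0.04 0 0.03" --pt "0 -0.46 -0.08 0 0.06" --pt "0 -0.7 -0.11 0 0.09" --pt "0 -0.933 -0.153 0 0.124" --pt "0 -0.933 -0.153 0 0.124" --pt "0 -0.933 -0.153 0 0.124" --pt "0 -0.933 -0.153 0 0.124" --pt "0 -0.933 -0.153 0 0.124"

```text
time_s: 60.8
eef_pos: [0.6168, -0.1597, 0.1203]
ee_rot: [-0.0, 0.683, 0.731, 0.0]
force: [0.2, 0.3, 0.1]
opening: 0.0281
finger_force: 15.0
```

```bash
python3 - <<'E'
from look import *
c,s=cur(); print(c,s["opening"],s["time_s"])
w=pk(-1,-1)-[.0015,.001]; g=sc(-.032,-.065); g2=sc(-.032,-.027)
plan((*g,.0425,3.9))
print("next"); plan((*w,.12,93.5),(*w,.0135,93.5),(*w,.12,93.5),(*g2,.12,3.9),(*g2,.0425,3.9),start=(*g,.12,3.9))
E
```

```text
[ 0.61683588 -0.15971777  0.12025066  3.86239707] 0.028067255575694675 60.8
G0  [ 0.6195 -0.1598  0.0425  3.9   ]  [-0.002, 0.022, 0.648, -0.0]
next
G0  [ 0.4424  0.2054  0.12   93.5   ]  [0.784, -0.316, -0.0, -0.124]  [0.846, 0.006, -0.0, -0.124]  [0.779, 0.328, -0.0, -0.124]  [0.595, 0.6, -0.0, -0.124]
G1  [4.424e-01 2.054e-01 1.350e-02 9.350e+01]  [0.0, 0.0, 0.888, -0.0]
G2  [ 0.4424  0.2054  0.12   93.5   ]  [0.0, 0.0, -0.888, -0.0]
G3  [ 0.6169 -0.1219  0.12    3.9   ]  [-0.321, -0.703, -0.0, 0.124]  [-0.565, -0.527, -0.0, 0.124]  [-0.723, -0.272, -0.0, 0.124]  [-0.772, 0.024, -0.0, 0.124]
G4  [ 0.6169 -0.1219  0.0425  3.9   ]  [0.0, 0.0, 0.646, 0.0]
```

Emit:
jog_arm --pt "0 0 0.02 0.15 0" --pt "0 0 0.02 0.3 0" --pt "0 0 0.02 0.45 0" --pt "0 0 0.02 0.55 0" --pt "0 0 0.02 0.6 0" --pt "0 0 0.02 0.648 0" --pt "0 0 0.02 0.648 0" --pt "0 0 0.02 0.648 0"

```text
time_s: 61.8
eef_pos: [0.6195, -0.1604, 0.0427]
ee_rot: [0.0, 0.683, 0.73, 0.0]
force: [-0.5, -0.5, -1.0]
opening: 0.0281
finger_force: 15.0
```

Emit:
jog_arm --pt "0.47 0 0 0 0" --pt "0.47 0 0 0 0" --pt "0.47 0 0 0 0" --pt "0.47 0 0 -0.1 0" --pt "0.47 0 0 -0.25 0" --pt "0.47 0 0 -0.45 0" --pt "0.47 0 0 -0.65 0" --pt "0.47 0 0 -0.65 0"

```text
time_s: 62.8
eef_pos: [0.6201, -0.1607, 0.1227]
ee_rot: [0.002, 0.683, 0.73, 0.001]
force: [0.1, -0.1, -0.8]
opening: 0.0414
finger_force: 0.0
```

Emit:
jog_arm --pt "0.55 0.39 -0.16 0 -0.06" --pt "0.55 0.784 -0.316 0 -0.1" --pt "0.55 0.784 -0.316 0 -0.124" --pt "0.55 0.784 -0.316 0 -0.124" --pt "0.55 0.784 -0.316 0 -0.124" --pt "0.55 0.784 -0.316 0 -0.124" --pt "0.55 0.784 -0.316 0 -0.124" --pt "0.55 0.784 -0.316 0 -0.124"

```text
time_s: 63.8
eef_pos: [0.5753, -0.0691, 0.1202]
ee_rot: [-0.0, 0.529, 0.848, 0.0]
force: [0.4, 0.5, -0.4]
opening: 0.0486
finger_force: 0.0
```

Emit:
jog_arm --pt "0.55 0.42 0 0 -0.06" --pt "0.55 0.846 0.006 0 -0.1" --pt "0.55 0.846 0.006 0 -0.124" --pt "0.55 0.846 0.006 0 -0.124" --pt "0.55 0.846 0.006 0 -0.124" --pt "0.55 0.846 0.006 0 -0.124" --pt "0.55 0.846 0.006 0 -0.124" --pt "0.55 0.846 0.006 0 -0.124"

```text
time_s: 64.8
eef_pos: [0.5313, 0.0224, 0.1203]
ee_rot: [-0.0, 0.355, 0.935, -0.0]
force: [-0.4, 0.4, -0.2]
opening: 0.0482
finger_force: 0.0
```

Emit:
jog_arm --pt "0.55 0.39 0.16 0 -0.06" --pt "0.55 0.779 0.328 0 -0.1" --pt "0.55 0.779 0.328 0 -0.124" --pt "0.55 0.779 0.328 0 -0.124" --pt "0.55 0.779 0.328 0 -0.124" --pt "0.55 0.779 0.328 0 -0.124" --pt "0.55 0.779 0.328 0 -0.124" --pt "0.55 0.779 0.328 0 -0.124"

```text
time_s: 65.8
eef_pos: [0.4875, 0.1138, 0.1203]
ee_rot: [0.0, 0.168, 0.986, -0.0]
force: [-1.2, -0.4, -0.4]
opening: 0.0479
finger_force: 0.0
```

Emit:
jog_arm --pt "0.55 0.3 0.3 0 -0.06" --pt "0.55 0.595 0.6 0 -0.1" --pt "0.55 0.595 0.6 0 -0.124" --pt "0.55 0.595 0.6 0 -0.124" --pt "0.55 0.595 0.6 0 -0.124" --pt "0.55 0.595 0.6 0 -0.124" --pt "0.55 0.595 0.6 0 -0.124" --pt "0.55 0.595 0.6 0 -0.124"

```text
time_s: 66.8
eef_pos: [0.4439, 0.2053, 0.1203]
ee_rot: [-0.0, -0.026, 1.0, 0.0]
force: [0.3, 0.5, -0.6]
opening: 0.0484
finger_force: 0.0
```

```bash
python3 - <<'E'
from look import *
c,s=cur(); print(c,s["opening"],s["time_s"]); look("t6")
w=pk(-1,-1)-[.0015,.001]; g=sc(-.032,-.027); wl(w,"w7")
plan((*w,.0135,93.5),(*w,.12,93.5),(*g,.12,3.9),(*g,.0425,3.9))
E
```

```text
[ 0.44385976  0.20534464  0.1203     93.02342555] 0.048431213125130504 66.8
dark S [366.9 211.1] 96 [ 0.6192 -0.1597  0.0544] [0.026 0.025 0.023] 0.0613
white S [350.6 187.9] 81 [ 0.6803 -0.1176  0.0583] [0.025 0.024 0.01 ] 0.0619
white S [364.3 186.8] 76 [ 0.6835 -0.1548  0.0576] [0.026 0.024 0.013] 0.0624
white S [336.5 188.5] 81 [ 0.6775 -0.0814  0.0575] [0.024 0.024 0.011] 0.0623
gold T [418.1 286.3] 86 [ 0.4303 -0.2909  0.0299] [0.025 0.026 0.015] 0.0351
 wr dark 1506 [0.4414 0.2048 0.024 ] [0.029 0.028 0.02 ] 0.0323
G0  [4.424e-01 2.054e-01 1.350e-02 9.350e+01]  [0.012, 0.0, 0.89, -0.003]
G1  [ 0.4424  0.2054  0.12   93.5   ]  [0.0, 0.0, -0.888, -0.0]
G2  [ 0.6169 -0.1219  0.12    3.9   ]  [-0.321, -0.703, -0.0, 0.124]  [-0.565, -0.527, -0.0, 0.124]  [-0.723, -0.272, -0.0, 0.124]  [-0.772, 0.024, -0.0, 0.124]
G3  [ 0.6169 -0.1219  0.0425  3.9   ]  [0.0, 0.0, 0.646, 0.0]
```

Emit:
jog_arm --pt "0.55 0.015 0 0.4 0" --pt "0.55 0.015 0 0.7 0" --pt "0.55 0.015 0 0.89 0" --pt "0.55 0.015 0 0.89 0" --pt "0 0.015 0 0.89 0" --pt "0 0.015 0 0.89 0" --pt "0 0.015 0 0.89 0" --pt "0 0.015 0 0.89 0"

```text
time_s: 67.9
eef_pos: [0.442, 0.2054, 0.0137]
ee_rot: [0.0, -0.027, 1.0, 0.0]
force: [0.2, 0.1, 1.4]
opening: 0.0277
finger_force: 15.0
```

Emit:
jog_arm --pt "0 0 0 0 0" --pt "0 0 0 -0.1 0" --pt "0 0 0 -0.3 0" --pt "0 0 0 -0.5 0" --pt "0 0 0 -0.7 0" --pt "0 0 0 -0.888 0" --pt "0 0 0 -0.888 0" --pt "0 0 0 -0.888 0"

```text
time_s: 68.9
eef_pos: [0.4416, 0.2053, 0.1196]
ee_rot: [-0.0, -0.027, 1.0, -0.0]
force: [-0.1, -0.4, 0.5]
opening: 0.028
finger_force: 15.0
```

Emit:
jog_arm --pt "0 -0.08 -0.18 0 0.03" --pt "0 -0.16 -0.35 0 0.06" --pt "0 -0.24 -0.53 0 0.09" --pt "0 -0.321 -0.703 0 0.124" --pt "0 -0.321 -0.703 0 0.124" --pt "0 -0.321 -0.703 0 0.124" --pt "0 -0.321 -0.703 0 0.124" --pt "0 -0.321 -0.703 0 0.124"

```text
time_s: 69.9
eef_pos: [0.4847, 0.1238, 0.1201]
ee_rot: [-0.0, 0.167, 0.986, 0.0]
force: [0.9, -0.3, -0.1]
opening: 0.0278
finger_force: 15.0
```

Emit:
jog_arm --pt "0 -0.14 -0.13 0 0.03" --pt "0 -0.28 -0.26 0 0.06" --pt "0 -0.42 -0.39 0 0.09" --pt "0 -0.565 -0.527 0 0.124" --pt "0 -0.565 -0.527 0 0.124" --pt "0 -0.565 -0.527 0 0.124" --pt "0 -0.565 -0.527 0 0.124" --pt "0 -0.565 -0.527 0 0.124"

```text
time_s: 70.9
eef_pos: [0.5279, 0.0418, 0.1201]
ee_rot: [-0.0, 0.354, 0.935, 0.0]
force: [-0.1, 0.2, 0.2]
opening: 0.028
finger_force: 15.0
```

Emit:
jog_arm --pt "0 -0.18 -0.07 0 0.03" --pt "0 -0.36 -0.13 0 0.06" --pt "0 -0.54 -0.2 0 0.09" --pt "0 -0.723 -0.272 0 0.124" --pt "0 -0.723 -0.272 0 0.124" --pt "0 -0.723 -0.272 0 0.124" --pt "0 -0.723 -0.272 0 0.124" --pt "0 -0.723 -0.272 0 0.124"

```text
time_s: 71.9
eef_pos: [0.5711, -0.0402, 0.1202]
ee_rot: [0.0, 0.529, 0.849, 0.0]
force: [0.8, -0.4, -0.2]
opening: 0.0281
finger_force: 15.0
```

Emit:
jog_arm --pt "0 -0.19 0 0 0.03" --pt "0 -0.38 0.01 0 0.06" --pt "0 -0.58 0.02 0 0.09" --pt "0 -0.772 0.024 0 0.124" --pt "0 -0.772 0.024 0 0.124" --pt "0 -0.772 0.024 0 0.124" --pt "0 -0.772 0.024 0 0.124" --pt "0 -0.772 0.024 0 0.124"

```text
time_s: 72.9
eef_pos: [0.6145, -0.1221, 0.1202]
ee_rot: [0.0, 0.683, 0.73, 0.0]
force: [0.4, 0.1, 0.5]
opening: 0.0285
finger_force: 15.0
```

```bash
python3 - <<'E'
from look import *
c,s=cur(); print(c,s["opening"],s["time_s"])
w=pk(-1,1)-[.0015,.001]; g=sc(-.032,-.027); g2=sc(-.032,.011)
plan((*g,.0425,3.9))
print("next"); plan((*w,.12,93.5),(*w,.0135,93.5),(*w,.12,93.5),(*g2,.12,3.9),(*g2,.0425,3.9),start=(*g,.12,3.9))
E
```

```text
[ 0.61451886 -0.12211884  0.12022794  3.85475697] 0.028467009553986823 72.9
G0  [ 0.6169 -0.1219  0.0425  3.9   ]  [0.0, 0.02, 0.648, -0.0]
next
G0  [ 0.4344  0.3371  0.12   93.5   ]  [0.784, -0.252, -0.0, -0.1]  [0.823, 0.002, -0.0, -0.1]  [0.783, 0.255, -0.0, -0.1]  [0.666, 0.484, -0.0, -0.1]  [0.485, 0.665, -0.0, -0.1]
G1  [4.344e-01 3.371e-01 1.350e-02 9.350e+01]  [0.0, 0.0, 0.888, -0.0]
G2  [ 0.4344  0.3371  0.12   93.5   ]  [0.0, 0.0, -0.888, -0.0]
G3  [ 0.6143 -0.084   0.12    3.9   ]  [-0.321, -0.899, -0.0, 0.124]  [-0.639, -0.709, -0.0, 0.124]  [-0.861, -0.412, -0.0, 0.124]  [-0.953, -0.053, -0.0, 0.124]
G4  [ 0.6143 -0.084   0.0425  3.9   ]  [0.0, 0.0, 0.646, 0.0]
```

Emit:
jog_arm --pt "0 0 0.02 0.15 0" --pt "0 0 0.02 0.3 0" --pt "0 0 0.02 0.45 0" --pt "0 0 0.02 0.55 0" --pt "0 0 0.02 0.6 0" --pt "0 0 0.02 0.648 0" --pt "0 0 0.02 0.648 0" --pt "0 0 0.02 0.648 0"

```text
time_s: 73.9
eef_pos: [0.6172, -0.1226, 0.0427]
ee_rot: [0.0, 0.683, 0.73, 0.0]
force: [0.6, 0.5, 0.6]
opening: 0.0282
finger_force: 15.0
```

Emit:
jog_arm --pt "0.47 0 0 0 0" --pt "0.47 0 0 0 0" --pt "0.47 0 0 0 0" --pt "0.47 0 0 -0.1 0" --pt "0.47 0 0 -0.25 0" --pt "0.47 0 0 -0.45 0" --pt "0.47 0 0 -0.65 0" --pt "0.47 0 0 -0.65 0"

```text
time_s: 74.9
eef_pos: [0.6179, -0.1229, 0.1226]
ee_rot: [0.002, 0.683, 0.73, 0.001]
force: [0.7, -0.6, -0.8]
opening: 0.0415
finger_force: 0.0
```

Emit:
jog_arm --pt "0.55 0.39 -0.13 0 -0.05" --pt "0.55 0.784 -0.252 0 -0.1" --pt "0.55 0.784 -0.252 0 -0.1" --pt "0.55 0.784 -0.252 0 -0.1" --pt "0.55 0.784 -0.252 0 -0.1" --pt "0.55 0.784 -0.252 0 -0.1" --pt "0.55 0.784 -0.252 0 -0.1" --pt "0.55 0.784 -0.252 0 -0.1"

```text
time_s: 75.9
eef_pos: [0.5807, -0.0309, 0.1203]
ee_rot: [-0.0, 0.561, 0.828, -0.0]
force: [0.0, -0.6, -0.8]
opening: 0.0486
finger_force: 0.0
```

Emit:
jog_arm --pt "0.55 0.41 0 0 -0.05" --pt "0.55 0.823 0 0 -0.1" --pt "0.55 0.823 0 0 -0.1" --pt "0.55 0.823 0 0 -0.1" --pt "0.55 0.823 0 0 -0.1" --pt "0.55 0.823 0 0 -0.1" --pt "0.55 0.823 0 0 -0.1" --pt "0.55 0.823 0 0 -0.1"

```text
time_s: 76.9
eef_pos: [0.5441, 0.0608, 0.1203]
ee_rot: [-0.0, 0.425, 0.905, -0.0]
force: [-0.0, -0.3, 0.3]
opening: 0.0486
finger_force: 0.0
```

Emit:
jog_arm --pt "0.55 0.39 0.13 0 -0.05" --pt "0.55 0.783 0.255 0 -0.1" --pt "0.55 0.783 0.255 0 -0.1" --pt "0.55 0.783 0.255 0 -0.1" --pt "0.55 0.783 0.255 0 -0.1" --pt "0.55 0.783 0.255 0 -0.1" --pt "0.55 0.783 0.255 0 -0.1" --pt "0.55 0.783 0.255 0 -0.1"

```text
time_s: 77.9
eef_pos: [0.5075, 0.1526, 0.1203]
ee_rot: [-0.0, 0.278, 0.961, -0.0]
force: [-0.2, 0.2, -0.7]
opening: 0.0487
finger_force: 0.0
```

Emit:
jog_arm --pt "0.55 0.33 0.24 0 -0.05" --pt "0.55 0.666 0.484 0 -0.1" --pt "0.55 0.666 0.484 0 -0.1" --pt "0.55 0.666 0.484 0 -0.1" --pt "0.55 0.666 0.484 0 -0.1" --pt "0.55 0.666 0.484 0 -0.1" --pt "0.55 0.666 0.484 0 -0.1" --pt "0.55 0.666 0.484 0 -0.1"

```text
time_s: 78.9
eef_pos: [0.4709, 0.2443, 0.1203]
ee_rot: [-0.0, 0.124, 0.992, -0.0]
force: [-1.1, -0.3, 0.3]
opening: 0.0489
finger_force: 0.0
```

Emit:
jog_arm --pt "0.55 0.24 0.33 0 -0.05" --pt "0.55 0.485 0.665 0 -0.1" --pt "0.55 0.485 0.665 0 -0.1" --pt "0.55 0.485 0.665 0 -0.1" --pt "0.55 0.485 0.665 0 -0.1" --pt "0.55 0.485 0.665 0 -0.1" --pt "0.55 0.485 0.665 0 -0.1" --pt "0.55 0.485 0.665 0 -0.1"

```text
time_s: 79.9
eef_pos: [0.4341, 0.336, 0.1203]
ee_rot: [-0.0, -0.033, 0.999, -0.0]
force: [0.5, 0.2, -0.2]
opening: 0.0487
finger_force: 0.0
```

```bash
python3 - <<'E'
from look import *
c,s=cur(); print(c,s["opening"],s["time_s"]); look("t7")
w=pk(-1,1)-[.0015,.001]; g=sc(-.032,.011); wl(w,"w8")
plan((*w,.0135,93.5),(*w,.12,93.5),(*g,.12,3.9),(*g,.0425,3.9))
E
```

```text
[ 0.4340686   0.33600181  0.12031062 93.75679101] 0.0487325789269894 79.9
dark S [352.1 211.8] 97 [ 0.618  -0.1211  0.0534] [0.027 0.024 0.021] 0.0625
dark S [366.8 211.1] 98 [ 0.6191 -0.1597  0.0533] [0.027 0.025 0.022] 0.0623
white S [350.5 187.9] 81 [ 0.6805 -0.118   0.0574] [0.025 0.024 0.012] 0.062
white S [364.3 186.9] 77 [ 0.6841 -0.1545  0.0582] [0.026 0.024 0.01 ] 0.0624
white S [336.4 188.5] 80 [ 0.6777 -0.0814  0.0583] [0.025 0.024 0.014] 0.062
gold T [418.  286.2] 88 [ 0.4304 -0.2911  0.0296] [0.026 0.026 0.015] 0.0355
 wr dark 1506 [0.433  0.3372 0.0238] [0.029 0.028 0.019] 0.0324
G0  [4.344e-01 3.371e-01 1.350e-02 9.350e+01]  [-0.003, 0.008, 0.89, 0.002]
G1  [ 0.4344  0.3371  0.12   93.5   ]  [0.0, 0.0, -0.888, -0.0]
G2  [ 0.6143 -0.084   0.12    3.9   ]  [-0.321, -0.899, -0.0, 0.124]  [-0.639, -0.709, -0.0, 0.124]  [-0.861, -0.412, -0.0, 0.124]  [-0.953, -0.053, -0.0, 0.124]
G3  [ 0.6143 -0.084   0.0425  3.9   ]  [0.0, 0.0, 0.646, 0.0]
```

Emit:
jog_arm --pt "0.55 0 0.01 0.4 0" --pt "0.55 0 0.01 0.7 0" --pt "0.55 0 0.01 0.89 0" --pt "0.55 0 0.01 0.89 0" --pt "0 0 0.01 0.89 0" --pt "0 0 0.01 0.89 0" --pt "0 0 0.01 0.89 0" --pt "0 0 0.01 0.89 0"

```text
time_s: 81.0
eef_pos: [0.4339, 0.3374, 0.0136]
ee_rot: [0.0, -0.033, 0.999, 0.0]
force: [-1.0, 0.6, 1.9]
opening: 0.0282
finger_force: 15.0
```

Emit:
jog_arm --pt "0 0 0 0 0" --pt "0 0 0 -0.1 0" --pt "0 0 0 -0.3 0" --pt "0 0 0 -0.5 0" --pt "0 0 0 -0.7 0" --pt "0 0 0 -0.888 0" --pt "0 0 0 -0.888 0" --pt "0 0 0 -0.888 0"

```text
time_s: 82.0
eef_pos: [0.4335, 0.3372, 0.1195]
ee_rot: [-0.0, -0.033, 0.999, -0.0]
force: [-0.3, -0.1, -0.3]
opening: 0.0284
finger_force: 15.0
```

Emit:
jog_arm --pt "0 -0.08 -0.22 0 0.03" --pt "0 -0.16 -0.45 0 0.06" --pt "0 -0.24 -0.67 0 0.09" --pt "0 -0.321 -0.899 0 0.124" --pt "0 -0.321 -0.899 0 0.124" --pt "0 -0.321 -0.899 0 0.124" --pt "0 -0.321 -0.899 0 0.124" --pt "0 -0.321 -0.899 0 0.124"

```text
time_s: 83.0
eef_pos: [0.4791, 0.2329, 0.12]
ee_rot: [-0.0, 0.16, 0.987, -0.0]
force: [0.8, -0.0, -0.8]
opening: 0.0284
finger_force: 15.0
```

Emit:
jog_arm --pt "0 -0.16 -0.18 0 0.03" --pt "0 -0.32 -0.36 0 0.06" --pt "0 -0.48 -0.53 0 0.09" --pt "0 -0.639 -0.709 0 0.124" --pt "0 -0.639 -0.709 0 0.124" --pt "0 -0.639 -0.709 0 0.124" --pt "0 -0.639 -0.709 0 0.124" --pt "0 -0.639 -0.709 0 0.124"

```text
time_s: 84.0
eef_pos: [0.5248, 0.1279, 0.1201]
ee_rot: [-0.0, 0.348, 0.937, 0.0]
force: [-0.0, 1.0, -0.2]
opening: 0.0282
finger_force: 15.0
```

Emit:
jog_arm --pt "0 -0.22 -0.1 0 0.03" --pt "0 -0.43 -0.2 0 0.06" --pt "0 -0.65 -0.31 0 0.09" --pt "0 -0.861 -0.412 0 0.124" --pt "0 -0.861 -0.412 0 0.124" --pt "0 -0.861 -0.412 0 0.124" --pt "0 -0.861 -0.412 0 0.124" --pt "0 -0.861 -0.412 0 0.124"

```text
time_s: 85.0
eef_pos: [0.5707, 0.023, 0.1201]
ee_rot: [-0.0, 0.523, 0.852, 0.0]
force: [-0.7, -0.6, -0.5]
opening: 0.0282
finger_force: 15.0
```

Emit:
jog_arm --pt "0 -0.24 -0.01 0 0.03" --pt "0 -0.48 -0.03 0 0.06" --pt "0 -0.71 -0.04 0 0.09" --pt "0 -0.953 -0.053 0 0.124" --pt "0 -0.953 -0.053 0 0.124" --pt "0 -0.953 -0.053 0 0.124" --pt "0 -0.953 -0.053 0 0.124" --pt "0 -0.953 -0.053 0 0.124"

```text
time_s: 86.0
eef_pos: [0.6167, -0.0819, 0.1202]
ee_rot: [-0.0, 0.678, 0.735, 0.0]
force: [0.8, -0.4, 0.2]
opening: 0.0278
finger_force: 15.0
```

```bash
python3 - <<'E'
from look import *
c,s=cur(); print(c,s["opening"],s["time_s"])
w=(.430,-.291); g=sc(-.032,.011); g2=sc(0,.063)
plan((*g,.0425,3.9))
print("next"); plan((*w,.12,-4.8),(*w,.0115,-4.8),(*w,.13,-4.8),(*g2,.13,3.9),(*g2,.0425,3.9),start=(*g,.12,3.9))
E
```

```text
[ 0.61666862 -0.0819386   0.12022896  4.57742918] 0.027846383605842486 86.0
G0  [ 0.6143 -0.084   0.0425  3.9   ]  [-0.016, -0.021, 0.648, 0.004]
next
G0  [ 0.43  -0.291  0.12  -4.8  ]  [-0.808, -0.825, -0.0, 0.024]  [-0.868, -0.761, -0.0, 0.024]
G1  [ 0.43   -0.291   0.0115 -4.8   ]  [0.0, 0.0, 0.904, 0.0]
G2  [ 0.43  -0.291  0.13  -4.8  ]  [0.0, 0.0, -0.988, -0.0]
G3  [ 0.6427 -0.0299  0.13    3.9   ]  [0.772, 0.528, -0.0, -0.016]  [0.744, 0.567, -0.0, -0.016]  [0.715, 0.603, -0.0, -0.016]
G4  [ 0.6427 -0.0299  0.0425  3.9   ]  [0.0, 0.0, 0.729, -0.0]
```

Emit:
jog_arm --pt "0 -0.016 -0.021 0.15 0.004" --pt "0 -0.016 -0.021 0.3 0.004" --pt "0 -0.016 -0.021 0.45 0.004" --pt "0 -0.016 -0.021 0.55 0.004" --pt "0 -0.016 -0.021 0.6 0.004" --pt "0 -0.016 -0.021 0.648 0.004" --pt "0 -0.016 -0.021 0.648 0.004" --pt "0 -0.016 -0.021 0.648 0.004"

```text
time_s: 87.0
eef_pos: [0.6147, -0.0848, 0.0427]
ee_rot: [0.0, 0.683, 0.73, 0.0]
force: [0.0, 0.1, -0.3]
opening: 0.0284
finger_force: 15.0
```

Emit:
jog_arm --pt "0.47 0 0 0 0" --pt "0.47 0 0 0 0" --pt "0.47 0 0 0 0" --pt "0.47 0 0 -0.1 0" --pt "0.47 0 0 -0.25 0" --pt "0.47 0 0 -0.45 0" --pt "0.47 0 0 -0.7 0" --pt "0.47 0 0 -0.7 0"

```text
time_s: 88.0
eef_pos: [0.6155, -0.0851, 0.1291]
ee_rot: [0.002, 0.683, 0.73, 0.001]
force: [1.0, -0.3, -0.7]
opening: 0.0415
finger_force: 0.0
```

Emit:
jog_arm --pt "0.55 -0.27 -0.27 0 0" --pt "0.55 -0.54 -0.55 0 0.01" --pt "0.55 -0.808 -0.825 0 0.024" --pt "0.55 -0.808 -0.825 0 0.024" --pt "0.55 -0.808 -0.825 0 0.024" --pt "0.55 -0.808 -0.825 0 0.024" --pt "0.55 -0.808 -0.825 0 0.024" --pt "0.55 -0.808 -0.825 0 0.024"

```text
time_s: 89.0
eef_pos: [0.5223, -0.1876, 0.1262]
ee_rot: [-0.0, 0.71, 0.704, -0.0]
force: [0.6, -0.7, 0.1]
opening: 0.0482
finger_force: 0.0
```

Emit:
jog_arm --pt "0.55 -0.29 -0.25 0 0" --pt "0.55 -0.58 -0.5 0 0.01" --pt "0.55 -0.868 -0.761 0 0.024" --pt "0.55 -0.868 -0.761 0 0.024" --pt "0.55 -0.868 -0.761 0 0.024" --pt "0.55 -0.868 -0.761 0 0.024" --pt "0.55 -0.868 -0.761 0 0.024" --pt "0.55 -0.868 -0.761 0 0.024"

```text
time_s: 90.0
eef_pos: [0.4301, -0.291, 0.1263]
ee_rot: [0.0, 0.736, 0.677, 0.0]
force: [-1.0, 0.5, 0.1]
opening: 0.0486
finger_force: 0.0
```

```bash
python3 - <<'E'
from look import *
c,s=cur(); print(c,s["opening"],s["time_s"]); look("t8")
w=np.array((.430,-.291)); g=sc(0,.063); wl(w,"w9")
plan((*w,.0115,-4.8),(*w,.13,-4.8),(*g,.13,3.9),(*g,.0425,3.9))
E
```

```text
[ 0.43008726 -0.29096153  0.12630004 -4.806233  ] 0.048566237374666095 90.0
dark S [337.4 212.4] 96 [ 0.6147 -0.0827  0.054 ] [0.027 0.024 0.023] 0.0626
dark S [352.2 211.7] 97 [ 0.6178 -0.1212  0.053 ] [0.027 0.025 0.02 ] 0.0621
dark S [366.9 211. ] 96 [ 0.6196 -0.1597  0.0527] [0.026 0.026 0.021] 0.0615
white S [350.5 187.9] 82 [ 0.6803 -0.1177  0.0563] [0.025 0.024 0.014] 0.0621
white S [364.3 186.8] 78 [ 0.6838 -0.1545  0.0577] [0.027 0.025 0.012] 0.0617
white S [336.4 188.5] 84 [ 0.6775 -0.0814  0.058 ] [0.025 0.024 0.013] 0.0619
 wr gold 1463 [ 0.4279 -0.2928  0.0248] [0.029 0.029 0.021] 0.034
G0  [ 0.43   -0.291   0.0115 -4.8   ]  [0.001, 0.0, 0.957, -0.0]
G1  [ 0.43  -0.291  0.13  -4.8  ]  [0.0, 0.0, -0.988, -0.0]
G2  [ 0.6427 -0.0299  0.13    3.9   ]  [0.772, 0.528, -0.0, -0.016]  [0.744, 0.567, -0.0, -0.016]  [0.715, 0.603, -0.0, -0.016]
G3  [ 0.6427 -0.0299  0.0425  3.9   ]  [0.0, 0.0, 0.729, -0.0]
```

View pics/w9.png

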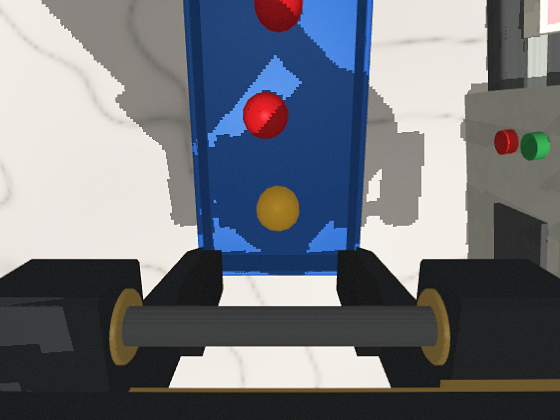

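Gold is at (278,208), centred between the fingers, with the reds at (266,116) and (278,8) well clear of it. Pick it.

Emit:
jog_arm --pt "0.55 -0.01 -0.01 0.4 0" --pt "0.55 -0.01 -0.01 0.75 0" --pt "0.55 -0.01 -0.01 0.957 0" --pt "0.55 -0.01 -0.01 0.957 0" --pt "0 -0.01 -0.01 0.957 0" --pt "0 -0.01 -0.01 0.957 0" --pt "0 -0.01 -0.01 0.957 0" --pt "0 -0.01 -0.01 0.957 0"

```text
time_s: 91.1
eef_pos: [0.4289, -0.2929, 0.0126]
ee_rot: [0.001, 0.736, 0.676, 0.0]
force: [-0.2, 0.5, 6.4]
opening: 0.0296
finger_force: 15.0
```

Emit:
jog_arm --pt "0 0 0 0 0" --pt "0 0 0 -0.1 0" --pt "0 0 0 -0.3 0" --pt "0 0 0 -0.5 0" --pt "0 0 0 -0.75 0" --pt "0 0 0 -0.988 0" --pt "0 0 0 -0.988 0" --pt "0 0 0 -0.988 0"

```text
time_s: 92.1
eef_pos: [0.4281, -0.2921, 0.1295]
ee_rot: [-0.001, 0.736, 0.676, 0.0]
force: [0.0, -0.0, -0.4]
opening: 0.029
finger_force: 15.0
```

Emit:
jog_arm --pt "0 0.2 0.13 0 0" --pt "0 0.4 0.26 0 0" --pt "0 0.6 0.4 0 -0.01" --pt "0 0.772 0.528 0 -0.016" --pt "0 0.772 0.528 0 -0.016" --pt "0 0.772 0.528 0 -0.016" --pt "0 0.772 0.528 0 -0.016" --pt "0 0.772 0.528 0 -0.016"

```text
time_s: 93.1
eef_pos: [0.4991, -0.206, 0.13]
ee_rot: [-0.0, 0.72, 0.694, -0.0]
force: [-0.5, -0.6, -0.2]
opening: 0.029
finger_force: 15.0
```

Emit:
jog_arm --pt "0 0.19 0.14 0 0" --pt "0 0.38 0.28 0 0" --pt "0 0.57 0.43 0 -0.01" --pt "0 0.744 0.567 0 -0.016" --pt "0 0.744 0.567 0 -0.016" --pt "0 0.744 0.567 0 -0.016" --pt "0 0.744 0.567 0 -0.016" --pt "0 0.744 0.567 0 -0.016"

```text
time_s: 94.1
eef_pos: [0.5702, -0.1192, 0.1301]
ee_rot: [-0.0, 0.702, 0.712, -0.0]
force: [-0.3, 0.5, -0.0]
opening: 0.0292
finger_force: 15.0
```

Emit:
jog_arm --pt "0 0.18 0.15 0 0" --pt "0 0.36 0.3 0 0" --pt "0 0.54 0.45 0 -0.01" --pt "0 0.715 0.603 0 -0.016" --pt "0 0.715 0.603 0 -0.016" --pt "0 0.715 0.603 0 -0.016" --pt "0 0.715 0.603 0 -0.016" --pt "0 0.715 0.603 0 -0.016"

```text
time_s: 95.1
eef_pos: [0.6413, -0.0324, 0.1302]
ee_rot: [0.0, 0.684, 0.73, -0.0]
force: [0.6, 0.0, -0.1]
opening: 0.0293
finger_force: 15.0
```

```bash
python3 - <<'E'
from look import *
c,s=cur(); print(c,s["opening"],s["time_s"])
g=sc(0,.063); h=(.637,.063)
plan((*g,.0425,3.9))
print("next"); plan((*g,.14,3.9),(*h,.14,3.9),(*h,.048,3.9),start=(*g,.0425,3.9))
E
```

```text
[ 0.64125357 -0.03237074  0.13018023  3.72503567] 0.029256095273058558 95.1
G0  [ 0.6427 -0.0299  0.0425  3.9   ]  [0.019, 0.013, 0.731, -0.001]
next
G0  [ 0.6427 -0.0299  0.14    3.9   ]  [0.0, 0.0, -0.813, -0.0]
G1  [0.637 0.063 0.14  3.9  ]  [0.776, 0.005, -0.0, -0.0]
G2  [0.637 0.063 0.048 3.9  ]  [0.0, 0.0, 0.767, -0.0]
```

Emit:
jog_arm --pt "0 0.019 0.013 0.2 0" --pt "0 0.019 0.013 0.4 0" --pt "0 0.019 0.013 0.55 0" --pt "0 0.019 0.013 0.65 0" --pt "0 0.019 0.013 0.7 0" --pt "0 0.019 0.013 0.727 0" --pt "0 0.019 0.013 0.727 0" --pt "0 0.019 0.013 0.727 0"

```text
time_s: 96.1
eef_pos: [0.6431, -0.0294, 0.0433]
ee_rot: [0.0, 0.683, 0.73, 0.0]
force: [0.5, 0.6, 0.1]
opening: 0.0292
finger_force: 15.0
```

Emit:
jog_arm --pt "0.47 0 0 0 0" --pt "0.47 0 0 0 0" --pt "0.47 0 0 0 0" --pt "0.47 0 0 -0.1 0" --pt "0.47 0 0 -0.25 0" --pt "0.47 0 0 -0.5 0" --pt "0.47 0 0 -0.813 0" --pt "0.47 0 0 -0.813 0"

```text
time_s: 97.1
eef_pos: [0.6442, -0.0295, 0.1443]
ee_rot: [0.003, 0.683, 0.73, 0.002]
force: [0.0, -0.3, -0.4]
opening: 0.0414
finger_force: 0.0
```

Emit:
jog_arm --pt "0.6 0.39 0 0 0" --pt "0.6 0.776 0.005 0 0" --pt "0.6 0.776 0.005 0 0" --pt "0.6 0.776 0.005 0 0" --pt "0.6 0.776 0.005 0 0" --pt "0.6 0.776 0.005 0 0" --pt "0.6 0.776 0.005 0 0" --pt "0.6 0.776 0.005 0 0"

```text
time_s: 98.1
eef_pos: [0.6374, 0.0634, 0.1404]
ee_rot: [0.0, 0.684, 0.73, -0.0]
force: [-0.4, 0.5, -0.2]
opening: 0.0528
finger_force: 0.0
```

```bash
python3 - <<'E'
from look import *
c,s=cur(); print(c,s["opening"],s["time_s"]); look("t9")
h=(.637,.063)
wl(np.array(h),"w10"); 
plan((*h,.048,3.9),(*sc(0,-.0735),.048,3.9))
E
```

```text
[0.63742673 0.06339386 0.14035353 3.76333533] 0.05275314214490937 98.1
dark S [337.5 212.6] 100 [ 0.6153 -0.0828  0.0531] [0.027 0.025 0.022] 0.0625
dark S [352.1 211.7] 96 [ 0.618  -0.1213  0.0531] [0.027 0.024 0.021] 0.0623
dark S [366.9 211.1] 96 [ 0.6194 -0.1602  0.0537] [0.026 0.026 0.019] 0.0611
white S [350.6 187.9] 81 [ 0.6803 -0.118   0.058 ] [0.025 0.024 0.013] 0.0629
white S [364.3 186.9] 78 [ 0.6825 -0.1542  0.0569] [0.026 0.024 0.012] 0.0608
white S [336.4 188.5] 79 [ 0.6772 -0.0815  0.0586] [0.025 0.024 0.013] 0.0633
 wr dark 244 [0.6341 0.0712 0.0517] [0.014 0.008 0.037] 0.0684
 wr dark 168 [ 0.6098 -0.0011  0.0196] [0.034 0.007 0.003] 0.0207
 wr white 856 [0.6907 0.0535 0.0238] [0.014 0.047 0.004] 0.0246
 wr white 874 [0.5812 0.0459 0.0221] [0.015 0.046 0.007] 0.0244
 wr gold 339 [ 0.6428 -0.0345  0.0603] [0.026 0.013 0.01 ] 0.0643
G0  [0.637 0.063 0.048 3.9  ]  [-0.004, -0.004, 0.77, -0.001]
G1  [ 0.652  -0.1661  0.048   3.9   ]  [-0.957, -0.003, -0.0, -0.0]  [-0.957, -0.003, -0.0, -0.0]
```

View pics/w10.png

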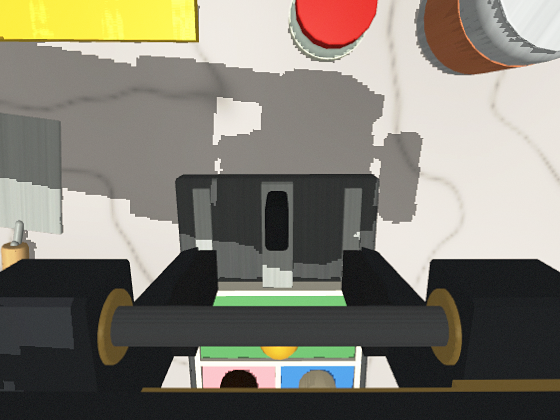

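```bash
python3 -c "
import cv2
a=cv2.imread('pics/t9.png')[150:330,130:450]; cv2.imwrite('pics/t9c.png',cv2.resize(a,None,fx=2.5,fy=2.5,interpolation=cv2.INTER_CUBIC))"
```

```text
(no output)
```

View pics/t9c.png

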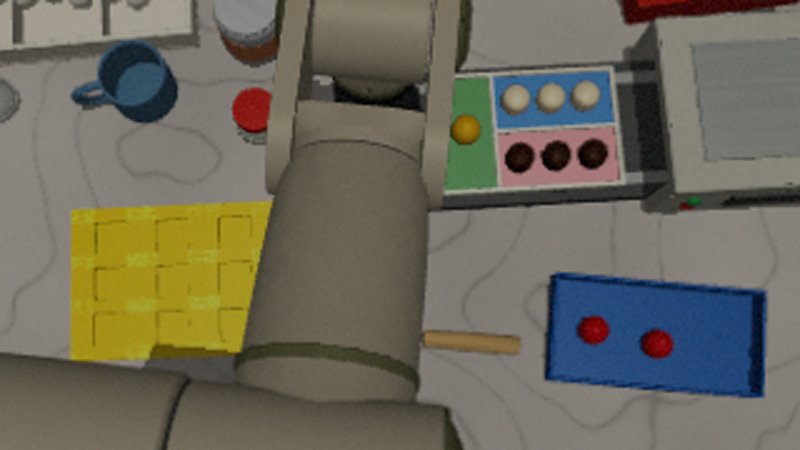

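All six chocolates and the gold truffle are aboard: gold on green at (466,129), whites on blue and darks on pink. The reds are still in the bin at (593,330) and (657,344). Grip the handle.

Emit:
jog_arm --pt "0.6 -0.003 -0.006 0.25 0" --pt "0.6 -0.003 -0.006 0.5 0" --pt "0.6 -0.003 -0.006 0.77 0" --pt "0 -0.003 -0.006 0.77 0" --pt "0 -0.003 -0.006 0.77 0" --pt "0 -0.003 -0.006 0.77 0" --pt "0 -0.003 -0.006 0.77 0" --pt "0 -0.003 -0.006 0.77 0" --newtons 25

```text
time_s: 99.2
eef_pos: [0.6358, 0.0631, 0.0489]
ee_rot: [-0.001, 0.683, 0.73, -0.001]
force: [-6.7, -0.8, 7.1]
opening: 0.0136
finger_force: 25.0
```

Emit:
jog_arm --pt "0 0 0 0 0" --pt "0 0 0 0 0" --pt "0 0 0 0 0" --pt "0 -0.03 0 0 0" --pt "0 -0.1 0 0 0" --pt "0 -0.18 0 0 0" --pt "0 -0.26 0 0 0" --pt "0 -0.34 0 0 0"

```text
time_s: 100.2
eef_pos: [0.6385, 0.0227, 0.0489]
ee_rot: [-0.001, 0.683, 0.73, -0.0]
force: [-5.8, 2.8, 6.8]
opening: 0.0138
finger_force: 25.0
```

Emit:
jog_arm --pt "0 -0.08 0 0 0" --pt "0 -0.16 0 0 0" --pt "0 -0.24 0 0 0" --pt "0 -0.32 0 0 0" --pt "0 -0.4 0 0 0" --pt "0 -0.48 0 0 0" --pt "0 -0.56 0 0 0" --pt "0 -0.64 0 0 0"

```text
time_s: 101.2
eef_pos: [0.6438, -0.054, 0.0489]
ee_rot: [-0.001, 0.683, 0.73, -0.0]
force: [-5.1, 1.8, 4.8]
opening: 0.0139
finger_force: 25.0
```

```bash
python3 - <<'E'
from look import *
c,s=cur(); print(c,s["opening"],s["finger_force"],s["force"],s["time_s"])
plan((*(np.array([.6358,.0633])-.23*np.array([-np.sin(SY),np.cos(SY)])),c[2],c[3]))
E
```

```text
[ 0.64377031 -0.05399874  0.04891975  3.80421692] 0.013880376635279525 24.991961808409542 [-5.14816789  1.83982513  4.8206482 ] 101.2
G0  [ 0.6514 -0.1662  0.0489  3.8042]  [-0.937, 0.002, -0.0, -0.0]
```

Emit:
jog_arm --pt "0 -0.08 0 0 0" --pt "0 -0.16 0 0 0" --pt "0 -0.24 0 0 0" --pt "0 -0.32 0 0 0" --pt "0 -0.4 0 0 0" --pt "0 -0.48 0 0 0" --pt "0 -0.56 0 0 0" --pt "0 -0.64 0 0 0"

```text
time_s: 102.2
eef_pos: [0.649, -0.1307, 0.049]
ee_rot: [-0.0, 0.683, 0.73, -0.0]
force: [-3.9, 2.2, 5.3]
opening: 0.0138
finger_force: 25.0
```

Emit:
jog_arm --pt "0 -0.08 0 0 0" --pt "0 -0.16 0 0 0" --pt "0 -0.22 0 0 0" --pt "0 -0.26 0 0 0" --pt "0 -0.29 0 0 0" --pt "0 -0.31 0 0 0" --pt "0 -0.33 0 0 0" --pt "0 -0.33 0 0 0"

```text
time_s: 103.2
eef_pos: [0.6514, -0.1652, 0.0489]
ee_rot: [-0.004, 0.683, 0.731, 0.002]
force: [-5.2, 21.6, 10.7]
opening: 0.014
finger_force: 25.0
```

Emit:
jog_arm --pt "0 -0.01 0 0 0" --pt "0 -0.02 0 0 0" --pt "0 -0.02 0 0 0" --pt "0 -0.02 0 0 0" --pt "0 -0.02 0 0 0" --pt "0 -0.02 0 0 0" --pt "0 -0.02 0 0 0" --pt "0 -0.02 0 0 0"

```text
time_s: 104.2
eef_pos: [0.6514, -0.1655, 0.0489]
ee_rot: [-0.005, 0.682, 0.731, 0.003]
force: [-6.2, 29.7, 12.3]
opening: 0.0137
finger_force: 25.0
```

At the inner stop (30 N, no more motion). Relax the push, release, lift.

Emit:
jog_arm --pt "0 0.04 0 0 0" --pt "0 0.05 0 0 0" --pt "0.6 0.05 0 0 0" --pt "0.6 0.05 0 0 0" --pt "0.6 0.05 0 0 0" --pt "0.6 0.05 0 -0.2 0" --pt "0.6 0.05 0 -0.6 0" --pt "0.6 0.05 0 -0.95 0"

```text
time_s: 105.2
eef_pos: [0.6519, -0.1669, 0.1635]
ee_rot: [0.0, 0.683, 0.73, 0.0]
force: [0.3, -0.1, -1.2]
opening: 0.053
finger_force: 0.0
```

Emit:
jog_arm --pt "0.6 0 -0.2 -0.3 0" --pt "0.6 0.3 -0.5 -0.3 0" --pt "0.6 0.6 -0.8 -0.3 0" --pt "0.6 0.9 -0.95 -0.3 0" --pt "0.6 0.95 -0.95 -0.3 0" --pt "0.6 0.95 -0.95 -0.3 0" --pt "0.6 0.95 -0.95 -0.3 0" --pt "0.6 0.95 -0.95 -0.3 0"

```text
time_s: 106.2
eef_pos: [0.531, -0.0612, 0.1976]
ee_rot: [-0.0, 0.684, 0.73, -0.0]
force: [0.3, -0.1, -0.9]
opening: 0.0529
finger_force: 0.0
```

Emit:
jog_arm --pt "0.6 0.3 -0.3 0 0" --pt "0.6 0.6 -0.6 0 0" --pt "0.6 0.95 -0.8 0 0" --pt "0.6 0.95 -0.8 0 0" --pt "0.6 0.95 -0.8 0 0" --pt "0.6 0.95 -0.8 0 0" --pt "0.6 0.95 -0.8 0 0" --pt "0.6 0.95 -0.8 0 0"

```text
time_s: 107.2
eef_pos: [0.4276, 0.0466, 0.1978]
ee_rot: [-0.0, 0.684, 0.73, -0.0]
force: [-0.0, -0.4, -1.1]
opening: 0.0529
finger_force: 0.0
```

```bash
python3 - <<'E'
from seg import *
im,d=snapshot("top"); c=cam("top"); M=masks(im); S=np.zeros(d.shape,bool); S[160:245,300:400]=1
for r in rows(im,d,c,M["dark"]&S,(.05,.1),30): print(*r)
print("home handle",sc(0,-.0735))
a=im[130:330,200:520]; cv2.imwrite("pics/end.png",cv2.resize(a,None,fx=2.5,fy=2.5,interpolation=cv2.INTER_CUBIC))
E
```

```text
[388.6 165.7] 40 [ 0.7305 -0.2181  0.0764] [0.027 0.011 0.047] 0.1 [ 0.7344 -0.214   0.0757]
[369.9 197.4] 87 [ 0.6515 -0.1657  0.0672] [0.013 0.027 0.034] 0.0829 [ 0.6493 -0.1637  0.0782]
[395.6 227.5] 48 [ 0.577  -0.2316  0.0753] [0.02  0.016 0.049] 0.0978 [ 0.5726 -0.2255  0.0729]
home handle [ 0.65199912 -0.16612979]
```

View pics/end.png

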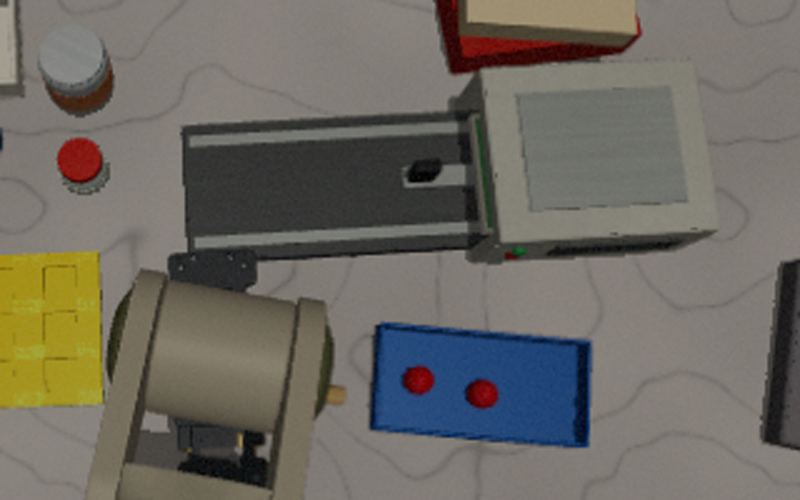

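The shuttle is home: the handle at (425,170) measures (0.6515, -0.1657), against (0.652, -0.166) expected. The reds are in the bin and the arm is clear, so I hand in.

```bash
python3 -c "
from workcell import ticket; print(ticket.close_job())"
```

```text
the job is handed in; nothing more can be done
None
```

The job is handed in at about 107 s: all six chocolates and the gold truffle were seen on their pads before the push, and the shuttle is now fully home under the hood and released; the red truffles are still in the bin, and no verdict came back.

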